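# Put rinsed plating tweezers to dry in a push-push drawer

### The job

Put the rinsed tweezers to dry: release the drying drawer by pushing its front firmly in and letting go, and once it has come all the way out, lay the tweezers flat inside along the drawer's width. Then push the drawer home until its catch locks it again, so that it stays shut by itself, and leave the black tape and the brush where they lie.

Things in the scene. Friction and masses are not known exactly. Their poses are not given: they have to be found in the camera images.
- dryer: Bench parts dryer, fixed: white sheet-steel housing 235 mm wide, 154 mm deep, 183 mm high, a drawer low in its front under a leaning control panel with a black knob. Origin on the table under it, 55 mm from its back. x points from front to back (the drawer comes out along -x), y along the width, z up.
- nose (a point): Middle of the lower front edge of the dryer's dark nose, which overhangs the drawer across the full width: 80 to 97 mm above the table, 12 mm further out than the front face of the locked drawer. Above it the control panel leans back 38 degrees from vertical. A 22 mm high black knob stands on it, 72 mm along +y. Axes as the dryer's.
- drawer (a joint): Slide of the drawer, m: 0 locked shut, 0.120 all the way out, -0.0088 at its inner stop. Spring-driven out (4 N near shut, 1.1 N out), damper 24 N s/m: about 2 s to come out. Push-push catch: pushed from locked to the inner stop (at least 7 mm in) and let go, it comes out. Pushed from out to the stop (at least 7 mm past 0) and let go, it returns to 0, locked; one more full push would release it.
- drawer_press (a point): Middle of the drawer's upright front face (square to x), marked by a round disc of 38 mm, 42 mm above the table; moves with the drawer. Axes as the dryer's. The face is 198 mm wide and reaches from 13.5 to 72.5 mm above the table. Push here level, along x. The catch is ready to lock again once the drawer has been more than 40 mm out.
- drawer_in (a point): Centre of the drawer's inner floor (pierced steel), 24 mm above the table, 50 mm behind the front face; moves with the drawer. Axes as the dryer's. Inside 80 mm along x, 191 mm along y; side and rear walls 27 mm above the floor, front wall 49 mm. With the drawer all the way out its inside ends 18 mm in front of the nose.
- tweezers_mid (a point): Middle of a pair of plain steel tweezers, 142 mm long, 14 mm wide and 9 mm high, loose, lying flat on the floor of the drip tray. y along their length, x across, z up; the point lies half-way up, 4.5 mm above their underside. Pinch them across x at the middle (10 to 14 mm). About 22 g; they do not open or bend.
- drip_tray: Fixed shallow stainless tray, 238 mm along its y, 128 mm along its x, rim 20 mm high, floor 2 mm thick; origin under its centre.
- small_beaker: Clear plastic beaker, 57 mm across, 71 mm high, standing fixed on the table; origin under its centre. Bystander.
- insul_tape: Roll of black tape lying flat, 55 mm across, 19 mm high; origin under its centre. Bystander.
- nylon_brush: Narrow brush lying flat, 171 mm along its y, 20 mm wide, 26 mm high; origin under its centre. Bystander.

How it is judged:
On the way, in this order (a step that is already met when the one before it is completed fails the run):
1. the drawer is released and all the way out (value of joint drawer above 0.11 m), for 0.2 s.
2. the tweezers lie flat in the drawer, let go, with the drawer still out (value of joint drawer above 0.1 m and x of tweezers_mid in the frame of drawer_in between -0.04 and 0.04 m and y of tweezers_mid in the frame of drawer_in between -0.025 and 0.025 m and z of tweezers_mid in the frame of drawer_in below 0.012 m and angle between the y axis of tweezers_mid and the y axis of drawer_in, either way round below 0.45 rad and contact force between the fingers and tweezers below 0.05 N and linear speed of tweezers below 0.03 m/s), for 0.2 s.
At the end, for the whole second after the job is handed in: The drawer is locked shut by its own catch (within 3 mm, at rest), the tweezers flat inside along its width (middle within 25 mm of the drawer's middle along the width, within 25 degrees, under 12 mm above the floor); tape and brush within 30 mm of where they lay (value of joint drawer between -0.002 and 0.003 m and velocity of joint drawer below 0.005 m/s and x of tweezers_mid in the frame of drawer_in between -0.04 and 0.04 m and y of tweezers_mid in the frame of drawer_in between -0.025 and 0.025 m and z of tweezers_mid in the frame of drawer_in below 0.012 m and angle between the y axis of tweezers_mid and the y axis of drawer_in, either way round below 0.45 rad and linear speed of tweezers below 0.02 m/s and contact force between the fingers and tweezers below 0.05 N); the robot touches nothing.
It fails at once if the black tape is moved (distance of insul_tape from where it was at the start of the episode above 0.03 m).
It fails at once if the brush is moved (distance of nylon_brush from where it was at the start of the episode above 0.03 m).
It also fails if it takes over 61 s, if anything falls off the work surface, if the arm or the gripper's body presses on something with over 40 N, if the wrist force passes 120 N, or if a joint passes its speed limit or range.

### The arm

A 7-joint arm with a two-finger parallel gripper is mounted at the origin on a cart in front of the work surface, level with it; the furniture and walls round the work are solid. World frame = base frame: x ahead of the robot, y to its left, z up, the work surface at z = 0. Lengths are in m, angles in rad, forces in N, time in s.
With the tool pointing down it reaches from about 0.425 to 0.875 m from the base axis. Payload 9.9 kg.
Tool frame: the origin (TCP) lies at the centre of the arm's flange, where the gripper is bolted on; the fingertips stand 173 mm ahead of it and the grasp point (between the pads) lies 155 mm ahead of it; z points along the fingers, x is the direction in which the jaws open and shut, and the axes are right-handed (so a half turn about z gives the same grasp; the last joint's range is limited). The gripper opens to 85 mm and grips with 20 to 120 N. Pads are 22 mm wide; open, the fingers measure 114 mm over their backs; the gripper's body (76 mm by 85 mm) begins 54 mm behind the grasp point. The pads swing forward as they close: fully open they stand 13 mm farther back than shut.
Start: joints at [1.038, 0.576, 0.025, 1.437, -0.015, 1.129, -0.057], TCP at [0.293, -0.608, 0.405] pointing down, gripper open.
Joint ranges: [-2.76, 2.76], [-0.34, 2.15], [-1.52, 1.57], [0.19, 2.46], [-1.09, 4.23], [0.17, 1.99], [-2.82, 2.82]. Speed limits (rad/s): [2.22, 2.22, 3.01, 3.01, 3.14, 3.14, 3.14].

### API

Orientations are given as a rotation vector (axis times angle).
In Python, from cell import monitor, read_camera, camera_params, r, models gives the robot as it stands.
- The arm moves only by the tool move_arm, never from a script. Its argument "deltas" is a list of rows, each a list of 7 numbers: the shift along the tool's x, y, z in mm, then the turn, a rotation vector about the tool's x, y, z in rad, then the opening in per cent of the stroke, from 0 (shut) to 100 (fully open). In form: [[dx, dy, dz, wx, wy, wz, grip], ...]. A call has 1 to 5 rows; each row shifts and turns the pose as measured when the row begins, along the tool's axes as they then stand; what a row does not reach is not made up. A row lasts 1/8 s, in which the tool goes at most 62.5 mm and 10.7 degrees, less where a joint would pass 70% of its speed; a pose out of reach is approached as far as the arm can. A call with a gripper value outside its range is refused whole. The fingers move at their own pace and stop on an object; the grip force is fixed at half the most. Time passes only in rows, so rows that do not move let the fingers close. It gives the time, the measured TCP pose, the force and the opening at its end, in the units of the state.
- monitor.sense(): the state, without advancing time (a new reading comes with each control period).
- read_camera(name): name is "scene" or "top" or "wrist"; returns (picture, depth): 420x560x3 uint8, blue, green, red; 420x560 float32, m along the optical axis (not along the pixel's ray), 0 where there is no reading.
- camera_params(name): a dict with "vertical_fov" (degrees; the focal length in pixels is half the picture's height over the tangent of half this angle, whatever the lens; pixels are square), "cx", "cy" (the principal point, pixels), "R" (3x3) and "t" (3): a world point X has camera coordinates R X + t. Camera axes: x right, y down, z forward; pixel columns grow to the right and rows downward; lengths in m; the calibration is good to about 2 mm. The wrist camera is an equidistant fisheye: a pixel r from the principal point sees the ray r / f radians off the axis. A picture is of the moment at which its call begins: read the wrist's pose just before it. camera_params takes no time and is no camera call; for the wrist camera it gives the pose at the moment of the call.
- r.close_job(): hands the job in, once; it reports no verdict.
Trained networks look in the newest picture that a camera, given by its name, has taken for a name from the list of things; names that differ only in an ending like _2 or _b are one class to them, and where a whole thing is asked for, a point or a joint stands for the part that bears it (a point fixed in the world has none). Each returns a list of dicts, best first, with "confidence" (0 to 1); they miss things now and then, are a little off and sometimes report something else, mostly with a low value. They report only what shows in the picture. A call takes as long as a camera call.
- models.silhouettes(query, camera): "mask" (420x560 bool, what is visible of it) and "point" ([row, column] in pixels, amid what is visible of it).
The state is a dict: "time_s": time; "q": joint angles; "joint_velocities": joint speeds; "joint_torque": joint torques, N m; "eef_pos": TCP position; "ee_rot": TCP orientation; "force": force on the tool from outside, world axes, zero at the start; "wrist_torque": the same for the moment, N m; "grip_width": finger opening in m.
Only numpy, scipy, OpenCV 4.12 (cv2) and the standard library are available. Lean on these libraries where they do the work, as an engineer would, in place of code of your own. Each camera call takes 0.05 s, during which the arm holds its last target.

## Working session

There is one attempt and no reset: what is moved stays moved. The work goes in short steps, Python scripts to look and compute and a tool call to move; the robot and the scene stay as the last step left them, time stands still between calls to the robot, and variables do not carry over. Pictures are saved under pics/ and viewed, and the job is handed in when it is done.

Besides the shell and the picture viewer there is one more tool, called after "Emit:" as name(argument=value, ...) on one line, values as JSON. move_arm: Moves the arm, as the interface text tells. Its arguments: {"type":"object","properties":{"deltas":{"type":"array"}},"required":["deltas"]}

```bash
ls; mkdir -p pics
cat > h.py <<'E'
import numpy as np,cv2
from scipy.spatial.transform import Rotation as Rot
from cell import monitor, read_camera, camera_params, r, models
def unproj(cam,P,rows,cols,d):
    f=210/np.tan(np.radians(P['vertical_fov']/2)); 
    u=(cols-P['cx'])/f; v=(rows-P['cy'])/f
    if cam=='wrist':
        th=np.hypot(u,v); s=np.where(th>1e-9,np.tan(th)/np.maximum(th,1e-9),1); u=u*s; v=v*s
    c=np.stack([u*d,v*d,d],-1)
    return (c-np.array(P['t']))@np.array(P['R'])
def cloud(cam,D,P,mask=None):
    rr,cc=np.nonzero((D>0)&(mask if mask is not None else True))
    return unproj(cam,P,rr.astype(float),cc.astype(float),D[rr,cc]),rr,cc
E
python3 - <<'E'
from h import *
s=monitor.sense();print(s)
for c in ['scene','top','wrist']:
    P=camera_params(c);im,D=read_camera(c);cv2.imwrite(f'pics/{c}0.png',im);np.savez(f'{c}0.npz',im=im,D=D,**{k:np.array(v) for k,v in P.items()})
    print(c,P)
    for n in ['dryer','drawer_press','drawer','tweezers_mid','drip_tray','insul_tape','nylon_brush','small_beaker']:
        for x in models.silhouettes(n,c)[:1]:
            m=x['mask'];X,_,_=cloud(c,D,P,m)
            print(n,round(x['confidence'],2),x['point'],m.sum(),np.median(X,0).round(3) if len(X) else '', X.min(0).round(3) if len(X) else '',X.max(0).round(3) if len(X) else '')
E
```

```text
pics
{'time_s': 0.0, 'q': array([ 1.03824308,  0.57655175,  0.02481547,  1.43791891, -0.01499972,
        1.12900326, -0.05648425]), 'joint_velocities': array([ 0.00011344, -0.00047189, -0.00066272,  0.00129618,  0.00011283,
       -0.00125404,  0.00047637]), 'joint_torque': array([ 3.29341838e-04, -7.65776610e+01,  2.25057989e+00, -2.85977733e+01,
        1.52123056e-02,  1.28142047e-02, -1.77414375e-05]), 'eef_pos': array([ 0.29280213, -0.60800125,  0.40382472]), 'ee_rot': array([-2.65937462e+00,  1.67094367e+00,  2.31654883e-03]), 'force': array([-0.40278952,  0.79335333,  0.42024255]), 'wrist_torque': array([ 0.00432496,  0.01173277, -0.00600496]), 'grip_width': 0.0852774543461533}
scene {'vertical_fov': 57.02456946871859, 'cx': 281.6351267188821, 'cy': 209.418932388444, 'R': array([[-0.53460341, -0.84507292,  0.00713808],
       [-0.63567196,  0.39653933, -0.6623275 ],
       [ 0.5568845 , -0.35862002, -0.74918044]]), 't': array([0.31824726, 0.40430322, 0.78096954])}
dryer 0.59 [193.7, 203.3] 7679 [0.654 0.188 0.148] [ 0.579 -0.037 -0.003] [0.951 0.3   0.188]
drawer_press 0.73 [
[... 1382 characters left out ...]
ip_tray 0.87 [218.7, 384.7] 4529 [ 0.538 -0.238  0.002] [ 0.418 -0.313 -0.006] [ 0.665 -0.163  0.025]
insul_tape 0.5 [266.6, 149.5] 268 [0.403 0.375 0.018] [ 0.378  0.348 -0.004] [0.429 0.407 0.024]
nylon_brush 0.53 [166.1, 144.8] 272 [0.676 0.4   0.011] [ 0.61   0.362 -0.002] [0.753 0.434 0.025]
small_beaker 0.78 [160.1, 344.7] 451 [ 0.689 -0.127  0.029] [ 0.653 -0.15  -0.002] [ 0.71  -0.097  0.077]
wrist {'vertical_fov': 65.70646984690485, 'cx': 290.71942198170734, 'cy': 208.7786113781954, 'R': array([[ 0.43403139, -0.9008965 , -0.00150045],
       [-0.86815451, -0.41870083,  0.26645329],
       [-0.24067508, -0.11434647, -0.96384666]]), 't': array([-0.67385266, -0.03532708,  0.37893914])}
```

View pics/scene0.png

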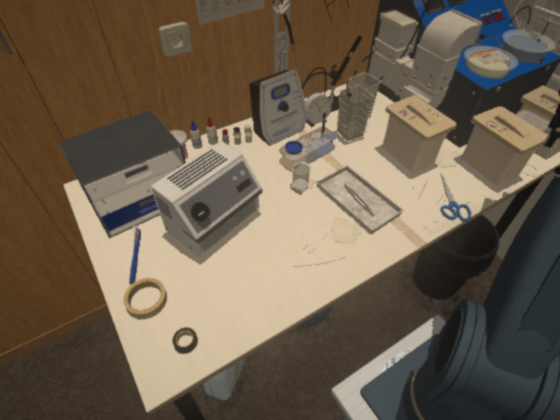

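View pics/top0.png

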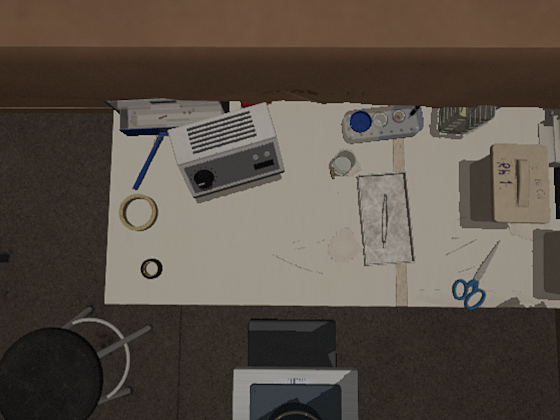

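Run:
```python
from h import *
for c in ['scene','top']:
    Z=np.load(f'{c}0.npz');D=Z['D'];P={k:Z[k] for k in ['vertical_fov','cx','cy','R','t']}
    X,rr,cc=cloud(c,D,P)
    # dryer top
    m=(abs(X[:,2]-.183)<.006)&(X[:,0]>.5)&(X[:,1]>-.1)&(X[:,1]<.35)
    Q=X[m][:,:2]; print(c,'top',m.sum(),cv2.minAreaRect(Q.astype(np.float32)),cv2.boxPoints(cv2.minAreaRect(Q.astype(np.float32))).round(3).tolist())
    # tray rim+
    m=(X[:,2]>.012)&(X[:,2]<.025)&(abs(X[:,0]-.54)<.16)&(abs(X[:,1]+.238)<.1)
    Q=X[m][:,:2]; print('tray',m.sum(),cv2.minAreaRect(Q.astype(np.float32)))
    # drawer front: points 0.02..0.07 height
    m=(X[:,2]>.02)&(X[:,2]<.066)&(X[:,0]>.55)&(X[:,0]<.7)&(X[:,1]>0.03)&(X[:,1]<.3)
    Q=X[m]; print('front',m.sum(),Q.min(0) if len(Q) else 0,Q.max(0) if len(Q) else 0)
    if m.sum()>50:
        p=np.polyfit(Q[:,1],Q[:,0],1);res=Q[:,0]-np.polyval(p,Q[:,1])
        for _ in range(5):
            k=abs(res)<.005;p=np.polyfit(Q[k,1],Q[k,0],1);res=Q[:,0]-np.polyval(p,Q[:,1])
        print(p,k.sum(),Q[k].min(0),Q[k].max(0))
    # tweezers
    x=models.silhouettes('tweezers_mid',c)
    im=Z['im'];
    X4=np.full(D.shape+(3,),np.nan);X4[rr,cc]=X
    m=(abs(X4[...,0]-.54)<.15)&(abs(X4[...,1]+.238)<.09)
    r0,r1=np.nonzero(m)[0].min(),np.nonzero(m)[0].max();c0,c1=np.nonzero(m)[1].min(),np.nonzero(m)[1].max()
    print(r0,r1,c0,c1)
    crop=im[r0:r1,c0:c1];cv2.imwrite(f'pics/{c}_tray.png',cv2.resize(crop,None,fx=4,fy=4,interpolation=cv2.INTER_CUBIC))
```

```text
scene top 3078 ((0.8609651327133179, 0.12501749396324158), (0.4454762041568756, 0.44938817620277405), 0.009555572643876076) [[0.6380000114440918, 0.3499999940395355], [0.6380000114440918, -0.10000000149011612], [1.0839999914169312, -0.10000000149011612], [1.0839999914169312, 0.3499999940395355]]
tray 431 ((0.5610144138336182, -0.22180399298667908), (0.2860092520713806, 0.14890623092651367), 4.889383792877197)
front 956 [0.59153039 0.03822721 0.02009321] [0.69995635 0.29352584 0.06596799]
[-0.11889047  0.64695417] 167 [0.61247547 0.08171667 0.02054559] [0.64114463 0.27025113 0.06561136]
161 351 308 415
top top 3945 ((0.7446126341819763, 0.19823312759399414), (0.16412723064422607, 0.26976749300956726), 15.15836238861084) [[0.6299999952316284, 0.3070000112056732], [0.7009999752044678, 0.04699999839067459], [0.859000027179718, 0.09000000357627869], [0.7889999747276306, 0.3499999940395355]]
tray 445 ((0.5640621781349182, -0.2309725284576416), (0.29540398716926575, 0.1430044323205948), 8.66516399383545)
front 0 0 0
0 275 351 559
```

View pics/wrist0.png

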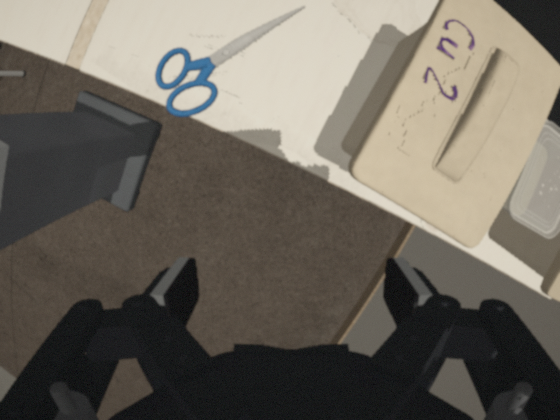

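Run:
```python
from h import *
print(monitor.sense()['time_s'])
for c in ['scene','top']:
    P=camera_params(c);im,D=read_camera(c)
    x=models.silhouettes('dryer',c)[0];X,rr,cc=cloud(c,D,P,x['mask'])
    m=(abs(X[:,2]-.183)<.005)&(X[:,0]<.86)
    Q=X[m][:,:2].astype(np.float32); print(c,m.sum(),np.median(X[m],0),cv2.minAreaRect(Q),cv2.boxPoints(cv2.minAreaRect(Q)).round(3).tolist())
    for a in np.radians(np.arange(10,20,1)):
        u=X[:,0]*np.cos(a)+X[:,1]*np.sin(a);v=-X[:,0]*np.sin(a)+X[:,1]*np.cos(a)
        k=m; print(round(np.degrees(a)),[round(float(t),3) for t in (*np.percentile(u[k],[1,99]),*np.percentile(v[k],[1,99]))])
    a=np.radians(15);u=X[:,0]*np.cos(a)+X[:,1]*np.sin(a);v=-X[:,0]*np.sin(a)+X[:,1]*np.cos(a)
    for z in np.arange(.01,.19,.01):
        k=abs(X[:,2]-z)<.005
        if k.sum()>5: print('z',round(z,2),k.sum(),np.percentile(u[k],[2,10,50]).round(3),np.percentile(v[k],[2,98]).round(3))
    b=x['mask'];r0,r1=np.nonzero(b)[0].min(),np.nonzero(b)[0].max();c0,c1=np.nonzero(b)[1].min(),np.nonzero(b)[1].max()
    cv2.imwrite(f'pics/{c}_dry.png',cv2.resize(im[r0-10:r1+20,c0-10:c1+10],None,fx=5,fy=5,interpolation=cv2.INTER_CUBIC)[:600,:800])
```

```text
1.45
scene 2263 [0.70919537 0.18643708 0.18359337] ((0.7143803834915161, 0.17532376945018768), (0.08979122340679169, 0.23679432272911072), 16.792400360107422) [[0.6370000243186951, 0.2759999930858612], [0.7059999704360962, 0.04899999871850014], [0.7919999957084656, 0.07500000298023224], [0.7229999899864197, 0.3019999861717224]]
10 [0.683, 0.784, -0.064, 0.165]
11 [0.685, 0.783, -0.077, 0.152]
12 [0.687, 0.782, -0.09, 0.139]
13 [0.689, 0.781, -0.103, 0.126]
14 [0.69, 0.78, -0.116, 0.113]
15 [0.691, 0.779, -0.129, 0.101]
16 [0.692, 0.778, -0.142, 0.088]
17 [0.692, 0.777, -0.155, 0.075]
18 [0.691, 0.777, -0.167, 0.062]
19 [0.688, 0.777, -0.18, 0.049]
z 0.01 51 [0.64  0.641 0.649] [-0.131  0.103]
z 0.02 177 [0.637 0.639 0.642] [-0.127  0.102]
z 0.03 209 [0.637 0.638 0.641] [-0.123  0.103]
z 0.04 225 [0.636 0.638 0.641] [-0.126  0.102]
z 0.05 228 [0.637 0.638 0.641] [-0.129  0.103]
z 0.06 214 [0.637 0.638 0.641] [-0.114  0.103]
z 0.07 85 [0.637 0.639 0.687] [-0.091  0.103]
z 0.08 104 [0.626 0.627 0.673] [-0.115  0.102]
z 0.09 263 [0.624 0.625 0.629] [-0.124  0.102]
z 0.1 455 [0.626 0.628 
[... 815 characters left out ...]
33]
13 [0.69, 0.781, -0.106, 0.121]
14 [0.692, 0.78, -0.119, 0.108]
15 [0.693, 0.779, -0.132, 0.095]
16 [0.693, 0.778, -0.144, 0.082]
17 [0.693, 0.778, -0.157, 0.069]
18 [0.691, 0.777, -0.17, 0.057]
19 [0.689, 0.777, -0.183, 0.044]
z 0.09 81 [0.625 0.626 0.629] [-0.121  0.083]
z 0.1 344 [0.626 0.628 0.633] [-0.133  0.089]
z 0.11 339 [0.633 0.635 0.64 ] [-0.132  0.09 ]
z 0.12 312 [0.641 0.643 0.648] [-0.133  0.091]
z 0.13 345 [0.649 0.651 0.655] [-0.133  0.09 ]
z 0.14 365 [0.634 0.655 0.663] [-0.133  0.092]
z 0.15 465 [0.638 0.644 0.669] [-0.133  0.09 ]
z 0.16 586 [0.647 0.655 0.677] [-0.131  0.09 ]
z 0.17 513 [0.679 0.682 0.687] [-0.131  0.091]
z 0.18 3323 [0.692 0.698 0.734] [-0.129  0.093]
```

View pics/scene_dry.png

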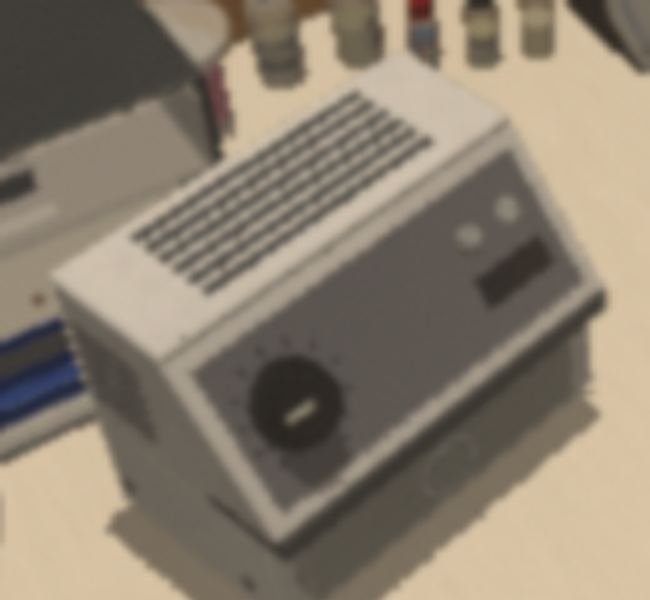

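Emit:
move_arm(deltas=[[-48,-35,0,0,0,0,0],[-48,-35,0,0,0,0,0],[-48,-35,0,0,0,0,0],[-48,-35,0,0,0,0,0],[-48,-35,0,0,0,0,0]])

```text
time_s: 2.28
eef_pos: [0.3467, -0.3117, 0.4034]
ee_rot: [2.654, -1.679, 0.004]
force: [1.4, 1.2, -0.1]
grip_width: -0.0002
```

```bash
cat >> h.py <<'E'
import json,os
def log():
    s=monitor.sense();open('log.jsonl','a').write(json.dumps({k:np.array(s[k]).tolist() for k in s})+'\n');return s
A=np.radians(16.6); DX=np.array([np.cos(A),np.sin(A),0]);DY=np.array([-np.sin(A),np.cos(A),0]);UZ=np.array([0,0,1.])
def goal(tip,Rt,L=.173):
    "remaining move in tool axes for tip position & target rotation"
    s=log();R=Rot.from_rotvec(s['ee_rot']).as_matrix();p=s['eef_pos']
    tcp=np.array(tip)-L*Rt[:,2]
    d=R.T@(tcp-p);w=Rot.from_matrix(R.T@Rt).as_rotvec()
    print('t',s['time_s'],'tcp',p.round(4),'tip',(p+L*R[:,2]).round(4),'F',s['force'].round(1),'g',round(s['grip_width'],4),'q',s['q'].round(3))
    print(' shift mm',(d*1000).round(1),'norm',round(np.linalg.norm(d)*1000,1),'turn',w.round(3))
    return d,w
def down(ax):  # tool x dir horizontal
    x=np.array(ax,float);x/=np.linalg.norm(x);z=np.array([0,0,-1.]);return np.stack([x,np.cross(z,x),z],1)
def tilt(Rt,th): return Rt@Rot.from_rotvec([th,0,0]).as_matrix()
def dry(u,v,z): return np.array([u*np.cos(A)-v*np.sin(A),u*np.sin(A)+v*np.cos(A),z])
E
python3 - <<'E'
from h import *
goal(dry(.576,-.036,.15),tilt(down(-DY),1.05))
E
```

```text
t 2.275 tcp [ 0.3467 -0.3117  0.4034] tip [ 0.3469 -0.3121  0.2304] F [ 1.4  1.2 -0.1] g -0.0002 q [ 0.65   0.269 -0.024  1.968  0.01   0.903 -0.508]
 shift mm [-330.2 -235.7  166.3] norm 438.4 turn [1.048 0.078 0.14 ]
```

Emit:
move_arm(deltas=[[-48,-34,0,0,0,0,0],[-48,-34,0,0,0,0,0],[-48,-34,0,0,0,0,0],[-48,-34,0,0.1,0,0,0],[-48,-34,0,0.1,0,0,0]])

```text
time_s: 2.9
eef_pos: [0.3982, -0.0118, 0.4078]
ee_rot: [-2.506, 1.582, -0.173]
force: [1.8, -0.1, 0.8]
grip_width: -0.0003
```

Run:
```python
from h import *
goal(dry(.576,-.036,.15),tilt(down(-DY),1.05))
```

```text
t 2.9 tcp [ 0.3982 -0.0118  0.4078] tip [0.431  0.0027 0.2385] F [ 1.8 -0.1  0.8] g -0.0003 q [ 0.164  0.12  -0.244  2.172 -0.067  0.656 -1.153]
 shift mm [-81.7 -24.  180.1] norm 199.2 turn [0.839 0.089 0.132]
```

Emit:
move_arm(deltas=[[-27,-8,10,0.16,0.02,0.03,0],[-27,-8,10,0.16,0.02,0.03,0],[-27,-8,10,0.16,0.02,0.03,0],[0,0,0,0.16,0.01,0.02,0],[0,0,0,0.16,0.01,0.02,0]])

```text
time_s: 3.52
eef_pos: [0.4045, 0.0588, 0.4169]
ee_rot: [-2.152, 1.468, -0.484]
force: [0.0, -0.3, -0.1]
grip_width: 0.0
```

Run:
```python
from h import *
goal(dry(.576,-.036,.15),tilt(down(-DY),1.05))
P=camera_params('wrist');im,D=read_camera('wrist');cv2.imwrite('pics/w1.png',im)
for n in ['drawer_press','dryer']:
  for x in models.silhouettes(n,'wrist')[:2]:
    X,_,_=cloud('wrist',D,P,x['mask']);print(n,x['confidence'],x['point'],np.median(X,0).round(3))
```

```text
t 3.525 tcp [0.4045 0.0588 0.4169] tip [0.4981 0.0923 0.2753] F [ 0.  -0.3 -0.1] g 0.0 q [-0.509  0.047  0.297  2.334 -0.515  0.176 -0.933]
 shift mm [-24.6  84.6 161.1] norm 183.6 turn [0.437 0.047 0.066]
drawer_press 0.79 [193.1, 280.7] [0.62  0.149 0.038]
drawer_press 0.35 [124.5, 145.6] [0.663 0.405 0.01 ]
dryer 0.82 [114.7, 286.7] [0.66  0.157 0.159]
```

View pics/w1.png

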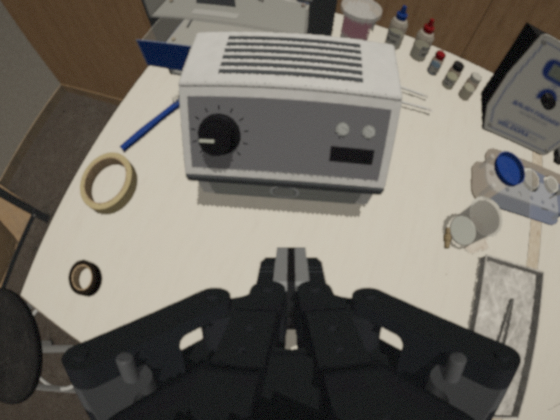

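```bash
cat > fk.py <<'E'
import numpy as np, json, itertools
from scipy.spatial.transform import Rotation as Rot
from scipy.optimize import least_squares
def chain(q,s,off):
    Rs=[];R=np.eye(3)
    for i,ax in enumerate('zyzyzyz'):
        R=R@Rot.from_euler(ax,s[i]*q[i]+off[i]).as_matrix();Rs.append(R)
    return Rs
def pos(Rs,p):
    # shoulder h; after j3: L1 z,o1 x ; after j4: ... L2; wrist
    h,o1,L1,o2,L2,e,d=p
    return np.array([0,0,h])+Rs[2]@[o1,0,L1]+Rs[4]@[o2,0,L2]+Rs[6]@[0,0,d]+Rs[5]@[e,0,0]
E
python3 - <<'E'
from fk import *
L=[json.loads(l) for l in open('log.jsonl')]
L.append(dict(q=[1.03824308,0.57655175,0.02481547,1.43791891,-0.01499972,1.12900326,-0.05648425],eef_pos=[0.29280213,-0.60800125,0.40382472],ee_rot=[-2.65937462,1.67094367,2.31654883e-03]))
best=[]
for s in itertools.product([1,-1],repeat=7):
    if s[1]<0: continue
    # constant final rotation C
    E=[chain(l['q'],s,[0]*7)[-1].T@Rot.from_rotvec(l['ee_rot']).as_matrix() for l in L]
    C=Rot.from_matrix(np.array(E)).mean()
    best.append((max((C.inv()*Rot.from_matrix(e)).magnitude() for e in E),s,C.as_rotvec().round(3)))
best.sort(key=lambda t:t[0])
for b in best[:6]:print(b)
for b in best[:2]:
    s=b[1];f=lambda p:np.concatenate([pos(chain(l['q'],s,[0]*7),p)-l['eef_pos'] for l in L])
    o=least_squares(f,[.36,0,.4,0,.4,0.05,.1]);print(o.x.round(4),abs(o.fun).max())
E
```

```text
(2.1932128686497107e-09, (-1, 1, -1, 1, -1, 1, -1), array([-0.   ,  0.   ,  3.142]))
(0.3151165859387215, (1, 1, 1, 1, 1, 1, 1), array([ 0.   , -0.142, -0.822]))
(0.5646518236607088, (-1, 1, 1, 1, -1, 1, -1), array([-0.081,  0.005,  3.139]))
(0.5664566339698979, (1, 1, 1, 1, -1, 1, 1), array([-0.034, -0.068, -1.093]))
(0.6225493863298651, (1, 1, -1, 1, 1, 1, 1), array([ 0.002, -0.185, -0.824]))
(0.6624662478589362, (1, 1, 1, -1, 1, -1, 1), array([ 0.744, -0.339, -0.855]))
[ 0.0485 -0.0319  0.6886 -0.1139  0.3023 -0.0038  0.2163] 0.04237064578054062
[ 1.3436e+00  5.1170e-01 -1.3334e+00 -2.7260e-01 -2.2530e-01 -2.0000e-04
 -1.1500e-01] 0.49673555629635313
```

Emit:
move_arm(deltas=[[-8,35,50,0,0,0,0],[-8,35,50,0,0,0,0],[-4,10,30,0.1,0,0,0],[0,0,0,0.15,0.02,0.02,0],[0,0,0,0.15,0.02,0.02,0]])

```text
time_s: 4.3
eef_pos: [0.4504, 0.063, 0.4654]
ee_rot: [-1.98, 1.407, -0.555]
force: [0.5, 0.2, 0.5]
grip_width: -0.0002
```

Run:
```python
from h import *
goal(dry(.576,-.036,.15),tilt(down(-DY),1.05))
```

```text
t 4.3 tcp [0.4504 0.063  0.4654] tip [0.5645 0.1071 0.3431] F [0.5 0.2 0.5] g -0.0002 q [-0.557  0.042  0.387  2.244 -1.082  0.172 -0.398]
 shift mm [-28.1 178.1 147.2] norm 232.8 turn [0.265 0.059 0.015]
```

```bash
cat > fit.py <<'E'
from fk import *
S=(-1,1,-1,1,-1,1,-1)
L=[json.loads(l) for l in open('log.jsonl')]
L.append(dict(q=[1.03824308,0.57655175,0.02481547,1.43791891,-0.01499972,1.12900326,-0.05648425],eef_pos=[0.29280213,-0.60800125,0.40382472],ee_rot=[-2.65937462,1.67094367,2.31654883e-03]))
# pos = v0 + sum Rs[i] v_i ; i=0..6. v0 z / ; merge redundant axis comps
prior=np.zeros(24);prior[2]=.365;prior[9+2]=.395; prior[15+2]=.385; prior[21+2]=.2
def rowsA(q):
    Rs=[np.eye(3)]+chain(q,S,[0]*7);return np.hstack(Rs)
def fit(lam=1e-3,use=None):
    A=np.vstack([rowsA(l['q']) for l in L]);b=np.concatenate([l['eef_pos'] for l in L])
    x=prior+np.linalg.lstsq(np.vstack([A,lam*np.eye(24)]),np.concatenate([b-A@prior,np.zeros(24)]),rcond=None)[0]
    return x,A@x-b
if __name__=='__main__':
    np.set_printoptions(suppress=True,linewidth=150)
    for lam in [1e-3,1e-2,5e-2]:
        x,e=fit(lam);print(lam,abs(e).max(),len(L));print(x.reshape(8,3).round(3))
E
python3 fit.py
```

```text
0.001 2.06479604725196e-06 5
[[-0.003 -0.012  0.32 ]
 [ 0.012 -0.007 -0.045]
 [-0.01  -0.007  0.094]
 [ 0.01  -0.015  0.489]
 [ 0.012 -0.015  0.003]
 [-0.007 -0.001  0.388]
 [ 0.007 -0.001 -0.005]
 [ 0.009  0.006  0.195]]
0.01 0.0001453753251248191 5
[[-0.005 -0.014  0.327]
 [ 0.006 -0.006 -0.038]
 [-0.003 -0.006  0.092]
 [ 0.007 -0.014  0.487]
 [ 0.016 -0.014  0.005]
 [-0.01  -0.001  0.39 ]
 [ 0.008 -0.001 -0.004]
 [ 0.008  0.008  0.196]]
0.05 0.0012189489513648177 5
[[-0.003 -0.012  0.353]
 [ 0.001 -0.005 -0.012]
 [ 0.006 -0.005  0.078]
 [ 0.004 -0.012  0.473]
 [ 0.027 -0.012  0.009]
 [-0.005 -0.002  0.394]
 [-0.001 -0.002 -0.   ]
 [ 0.001 -0.001  0.2  ]]
```

Run:
```python
from h import *
goal(dry(.50,-.036,.15),tilt(down(-DY),.0))
```

```text
t 4.3 tcp [0.4504 0.063  0.4654] tip [0.5645 0.1071 0.3431] F [0.5 0.2 0.5] g -0.0002 q [-0.557  0.042  0.387  2.244 -1.082  0.172 -0.398]
 shift mm [-26.1  64.3 138. ] norm 154.4 turn [-0.784  0.044  0.043]
```

Emit:
move_arm(deltas=[[-5,0,0,-0.18,0.01,0.01,0],[-5,0,0,-0.18,0.01,0.01,0]])

```text
time_s: 4.55
eef_pos: [0.4486, 0.0767, 0.4675]
ee_rot: [-2.095, 1.466, -0.407]
force: [-0.7, 1.7, -0.2]
grip_width: 0.0002
```

Run:
```python
from h import *
goal(dry(.50,-.036,.15),tilt(down(-DY),.0))
```

```text
t 4.55 tcp [0.4486 0.0767 0.4675] tip [0.5407 0.1217 0.3282] F [-0.7  1.7 -0.2] g 0.0002 q [-0.671  0.054  0.488  2.168 -0.542  0.354 -0.956]
 shift mm [ -5.8  45.7 146.4] norm 153.5 turn [-0.629  0.085  0.058]
```

Emit:
move_arm(deltas=[[-5,0,0,-0.18,0.01,0.01,0],[-5,0,0,-0.18,0.01,0.01,0]])

```text
time_s: 4.8
eef_pos: [0.4443, 0.0835, 0.4681]
ee_rot: [-2.359, 1.688, -0.162]
force: [-0.6, 1.2, -1.0]
grip_width: -0.0001
```

```bash
python3 - <<'E'
from h import *
goal(dry(.50,-.036,.15),tilt(down(-DY),.0))
E
python3 fit.py
```

```text
t 4.8 tcp [0.4443 0.0835 0.4681] tip [0.4833 0.1054 0.301 ] F [-0.6  1.2 -1. ] g -0.0001 q [-0.754  0.127  0.564  2.006 -0.208  0.788 -1.314]
 shift mm [ -1.8 -12.2 153.5] norm 154.0 turn [-0.256  0.052  0.039]
0.001 1.141116412362031e-06 8
[[-0.    -0.     0.316]
 [ 0.    -0.007 -0.049]
 [-0.    -0.007  0.096]
 [ 0.    -0.016  0.491]
 [ 0.    -0.016  0.003]
 [-0.    -0.     0.388]
 [ 0.    -0.    -0.006]
 [ 0.     0.     0.194]]
0.01 0.00010126762028406233 8
[[-0.    -0.004  0.319]
 [ 0.003 -0.007 -0.046]
 [-0.002 -0.007  0.095]
 [ 0.002 -0.016  0.49 ]
 [ 0.004 -0.016  0.003]
 [-0.002 -0.     0.388]
 [ 0.002 -0.    -0.006]
 [ 0.003  0.001  0.194]]
0.05 0.0013880463071567761 8
[[ 0.    -0.014  0.343]
 [ 0.001 -0.005 -0.022]
 [ 0.004 -0.005  0.081]
 [ 0.004 -0.014  0.476]
 [ 0.02  -0.014  0.008]
 [-0.003 -0.001  0.393]
 [-0.001 -0.001 -0.004]
 [ 0.006 -0.001  0.196]]
```

```bash
cat > ik.py <<'E'
from fit import *
X0=fit(1e-3)[0]
lo=np.array([-2.76,-.34,-1.52,.19,-1.09,.17,-2.82])+.02;hi=np.array([2.76,2.15,1.57,2.46,4.23,1.99,2.82])-.02
def F(q):
    Rs=chain(q,S,[0]*7);p=np.hstack([np.eye(3)]+Rs)@X0
    return p,Rs[-1]@np.diag([-1,-1,1.])
def ik(p,R,q0):
    def f(q):
        a,b=F(q);return np.concatenate([(a-p)*5,Rot.from_matrix(R.T@b).as_rotvec()])
    o=least_squares(f,np.clip(q0,lo+1e-3,hi-1e-3),bounds=(lo,hi));return o.x,np.linalg.norm(o.fun)
E
cat > t.py <<'E'
from ik import *
from h import goal,dry,down,tilt,DX,DY,monitor
s=monitor.sense();print(F(s['q'])[0]-s['eef_pos'])
rng=np.random.default_rng(0)
def test(tip,Rt,lab):
    tcp=tip-.173*Rt[:,2];res=[]
    for i in range(30):
        q0=rng.uniform(lo,hi);q0[0]=rng.uniform(-1.2,.5);q,c=ik(tcp,Rt,q0)
        if c<1e-3: res.append(q)
    fl=[q for q in res if q[4]>1.57]; nf=[q for q in res if q[4]<=1.57]
    print(lab,'flip',len(fl),fl[0].round(2) if fl else '','norm',len(nf),nf[0].round(2) if nf else '')
for th in [0,.3,.5,.6,.8,1.05]:
    test(dry(.636+.009,-.036,.042),tilt(down(-DY),th),('in',th))
for th in [0,.3,.6,.8,1.05]:
    test(dry(.516,-.036,.042),tilt(down(-DY),th),('out',th))
E
time python3 t.py
```

```text
[-4.15302537e-09 -9.65551036e-07 -4.81921562e-07]
('in', 0) flip 0  norm 14 [ 0.06  0.8  -0.62  1.7   0.59  0.84 -2.11]
('in', 0.3) flip 0  norm 12 [-0.1   0.66 -0.32  2.    0.81  0.28 -2.37]
('in', 0.5) flip 12 [-0.47  0.67  0.23  2.2   3.68  0.26  0.98] norm 0 
('in', 0.6) flip 20 [-0.12  0.68 -0.28  2.27  2.72  0.44  2.02] norm 0 
('in', 0.8) flip 10 [-0.49  0.82  0.28  2.44  3.31  0.91  1.32] norm 0 
('in', 1.05) flip 0  norm 0 
('out', 0) flip 0  norm 17 [ 0.14  0.68 -0.69  2.04  0.71  0.67 -2.3 ]
('out', 0.3) flip 0  norm 0 
('out', 0.6) flip 0  norm 0 
('out', 0.8) flip 0  norm 0 
('out', 1.05) flip 0  norm 0 
real	5m55.849s
user	5m54.871s
sys	0m0.132s
```

```bash
cat > ik.py <<'E'
from fit import *
X0=fit(1e-3)[0].reshape(8,3)
lo=np.array([-2.76,-.34,-1.52,.19,-1.09,.17,-2.82])+.02;hi=np.array([2.76,2.15,1.57,2.46,4.23,1.99,2.82])-.02
def F(q,jac=False):
    R=np.eye(3);p=X0[0].copy();O=[];Z=[]
    for i in range(7):
        a=S[i]*q[i];c,s=np.cos(a),np.sin(a)
        ax=R[:,2] if i%2==0 else R[:,1]
        O.append(p);Z.append(ax*S[i])
        R=R@(np.array([[c,-s,0],[s,c,0],[0,0,1]]) if i%2==0 else np.array([[c,0,s],[0,1,0],[-s,0,c]]))
        p=p+R@X0[i+1]
    Rt=R@np.diag([-1,-1,1.])
    if not jac:return p,Rt
    J=np.array([np.concatenate([np.cross(z,p-o),z]) for o,z in zip(O,Z)]).T
    return p,Rt,J
def ik(p,R,q0,n=150):
    q=np.clip(q0,lo,hi)
    for _ in range(n):
        a,b,J=F(q,True);e=np.concatenate([(p-a),Rot.from_matrix(R@b.T).as_rotvec()])
        if np.linalg.norm(e)<1e-4:break
        e=np.clip(e,-.2,.2)
        free=np.ones(7,bool)
        for _k in range(4):
            Jf=J[:,free];dq=np.zeros(7);dq[free]=Jf.T@np.linalg.solve(Jf@Jf.T+1e-4*np.eye(6),e)
            bad=free&(((q+dq)>hi)|((q+dq)<lo))&((q<=lo+1e-6)|(q>=hi-1e-6))
            if not bad.any():break
            free&=~bad
        q=np.clip(q+dq,lo,hi)
    return q,np.linalg.norm(e)
def frame(z,yneg):
    "tool frame with z dir, -y closest to yneg"
    z=z/np.linalg.norm(z);y=-(yneg-z*(z@yneg));y/=np.linalg.norm(y);return np.stack([np.cross(y,z),y,z],1)
E
cat > t.py <<'E'
from ik import *
from h import goal,dry,down,tilt,DX,DY,UZ,monitor
s=monitor.sense();print(F(s['q'])[0]-s['eef_pos'])
rng=np.random.default_rng(0)
def test(tip,Rt,lab):
    tcp=tip-.173*Rt[:,2];res=[]
    for i in range(25):
        q0=rng.uniform(lo,hi);q0[0]=rng.uniform(-1.2,1);q,c=ik(tcp,Rt,q0)
        if c<1e-3: res.append(q)
    print(lab,len(res),*[q.round(2) for q in res[:2]])
for side in [1,-1]:   # +1: body on right (-DY), tool points +DY
  for deg in [45,55,65]:
    f=np.radians(deg)
    for name,u in [('in',.645),('mid',.58),('out',.516)]:
      for cam,yn in [('up',UZ),('fwd',DX),('back',-DX)]:
        Rt=frame(np.sin(f)*DY*side-np.cos(f)*UZ,yn)
        test(dry(u-.012,-.036-side*.08,.035),Rt,(side,deg,name,cam))
E
time python3 t.py
```

```text
[-4.15302548e-09 -9.65551036e-07 -4.81921562e-07]
(1, 45, 'in', 'up') 16 [ 0.3   0.98 -0.22  1.48 -0.58  1.13  0.79] [-0.09  1.06  0.52  1.5  -1.07  1.48  1.18]
(1, 45, 'in', 'fwd') 11 [ 0.62  1.14 -0.91  1.47  0.07  1.04 -1.32] [ 0.52  1.06 -0.67  1.47 -0.18  1.04 -1.11]
(1, 45, 'in', 'back') 9 [ 0.33  0.99 -0.29  1.48 -0.52  1.11  2.32] [ 0.54  1.07 -0.72  1.47 -0.13  1.04  1.99]
(1, 45, 'mid', 'up') 13 [ 0.7   1.09 -0.91  1.64  0.06  0.96  0.29] [ 0.31  0.92 -0.16  1.65 -0.64  1.08  0.93]
(1, 45, 'mid', 'fwd') 8 [ 0.44  0.95 -0.38  1.65 -0.47  1.01 -0.8 ] [ 0.27  0.92 -0.09  1.65 -0.68  1.11 -0.59]
(1, 45, 'mid', 'back') 14 [ 0.56  0.99 -0.6   1.64 -0.27  0.96  2.16] [ 0.86  1.36 -1.41  1.63  0.59  1.14  1.37]
(1, 45, 'out', 'up') 16 [ 0.53  0.91 -0.42  1.8  -0.44  0.93  0.82] [ 0.75  1.02 -0.83  1.79 -0.04  0.88  0.42]
(1, 45, 'out', 'fwd') 13 [ 0.85  1.13 -1.07  1.78  0.23  0.91 -1.42] [ 0.44  0.89 -0.28  1.8  -0.56  0.98 -0.63]
(1, 45, 'out', 'back') 9 [ 0.46  0.89 -0.31  1.8  -0.53  0.96  2.48] [ 0.97  1.41 -1.5   1.78  0.68  1.14  1.27]
(1, 55, 'in', 'up') 15 [ 0.79  1.5  -1.
[... 4392 characters left out ...]
[-0.96  1.08  0.03  1.65  0.81  1.39  1.92] [-0.76  1.09 -0.31  1.64  0.97  1.6   1.77]
(-1, 65, 'mid', 'fwd') 7 [-0.96  1.08  0.05  1.65  0.8   1.38 -2.78] [-1.51  1.68  1.43  1.67 -0.55  1.1  -1.49]
(-1, 65, 'mid', 'back') 17 [-1.35  1.27  0.78  1.66  0.23  1.03  0.89] [-0.66  1.12 -0.48  1.63  1.05  1.72  0.14]
(-1, 65, 'out', 'up') 15 [-0.87  1.05 -0.21  1.79  0.88  1.47  1.7 ] [-0.86  1.05 -0.23  1.79  0.89  1.49  1.69]
(-1, 65, 'out', 'fwd') 10 [-1.13  1.07  0.22  1.8   0.67  1.21 -2.78] [-1.61  1.78  1.55  1.82 -0.71  1.13 -1.32]
(-1, 65, 'out', 'back') 22 [-1.6   1.61  1.33  1.82 -0.48  1.01  1.58] [-1.5   1.34  0.95  1.81  0.01  0.93  1.06]
real	1m53.942s
user	1m53.474s
sys	0m0.172s
```

```bash
cat >> h.py <<'E'
from ik import F,ik,frame,lo,hi
RP=frame(.75*DY+.433*DX-.5*UZ,UZ)
def plan(tip,Rt,L=.173):
    d,w=goal(tip,Rt,L);q=monitor.sense()['q'];q2,e=ik(np.array(tip)-L*Rt[:,2],Rt,q);print(' ik',q2.round(2),'err',round(e,4))
E
python3 - <<'E'
from h import *
print(RP.round(3))
plan(dry(.52,-.10,.20),RP)
plan(dry(.55,-.10,.038),RP)
E
```

```text
[[ 0.973 -0.116  0.201]
 [-0.232 -0.486  0.842]
 [ 0.    -0.866 -0.5  ]]
t 4.8 tcp [0.4443 0.0835 0.4681] tip [0.4833 0.1054 0.301 ] F [-0.6  1.2 -1. ] g -0.0001 q [-0.754  0.127  0.564  2.006 -0.208  0.788 -1.314]
 shift mm [190.7  56.4 163.9] norm 257.7 turn [ 0.698 -0.587 -0.841]
 ik [ 0.66  0.66 -0.36  2.05 -1.07  0.98  0.98] err 0.0
t 4.8 tcp [0.4443 0.0835 0.4681] tip [0.4833 0.1054 0.301 ] F [-0.6  1.2 -1. ] g -0.0001 q [-0.754  0.127  0.564  2.006 -0.208  0.788 -1.314]
 shift mm [199.7  68.5 328. ] norm 390.1 turn [ 0.698 -0.587 -0.841]
 ik [ 0.73  1.01 -0.54  2.02 -1.06  0.67  1.15] err 0.0
```

Emit:
move_arm(deltas=[[40,0,20,0,0,0,0],[40,0,20,0.09,-0.08,-0.11,0],[35,20,20,0.09,-0.08,-0.11,0],[20,20,20,0.09,-0.08,-0.11,0],[0,0,0,0.09,-0.08,-0.11,0]])

```text
time_s: 5.42
eef_pos: [0.4731, -0.0082, 0.3934]
ee_rot: [-2.337, 1.104, -0.099]
force: [-0.6, 0.8, -0.3]
grip_width: -0.0001
```

Run:
```python
from h import *
plan(dry(.52,-.10,.20),RP)
plan(dry(.55,-.10,.038),RP)
```

```text
t 5.425 tcp [ 0.4731 -0.0082  0.3934] tip [0.5231 0.0689 0.2469] F [-0.6  0.8 -0.3] g -0.0001 q [-0.112  0.275  0.28   2.113 -0.936  0.749 -0.029]
 shift mm [92.  84.4 58.3] norm 137.8 turn [ 0.443 -0.322 -0.539]
 ik [ 0.67  0.66 -0.38  2.05 -1.06  0.97  0.97] err 0.0
t 5.425 tcp [ 0.4731 -0.0082  0.3934] tip [0.5231 0.0689 0.2469] F [-0.6  0.8 -0.3] g -0.0001 q [-0.112  0.275  0.28   2.113 -0.936  0.749 -0.029]
 shift mm [130.7 142.1 207.7] norm 283.6 turn [ 0.443 -0.322 -0.539]
 ik [ 0.8   1.05 -0.67  2.02 -0.94  0.59  1.04] err 0.0
```

Emit:
move_arm(deltas=[[40,35,20,0,0,0,0],[40,35,30,0.06,-0.04,-0.07,0],[20,20,20,0.09,-0.06,-0.11,0],[0,0,0,0.09,-0.06,-0.11,0],[0,0,0,0.09,-0.06,-0.11,0]])

```text
time_s: 6.05
eef_pos: [0.4914, -0.0817, 0.2978]
ee_rot: [-2.206, 0.57, -0.127]
force: [0.7, 0.6, -1.2]
grip_width: -0.0002
```

Run:
```python
from h import *
plan(dry(.52,-.10,.20),RP)
plan(dry(.55,-.10,.038),RP)
```

```text
t 6.05 tcp [ 0.4914 -0.0817  0.2978] tip [0.5395 0.041  0.1858] F [ 0.7  0.6 -1.2] g -0.0002 q [ 0.667  0.577 -0.449  2.103 -1.051  0.738  0.672]
 shift mm [ 6.8 14.5 -0.5] norm 16.0 turn [ 0.173 -0.126 -0.212]
 ik [ 0.76  0.69 -0.53  2.05 -1.    0.89  0.9 ] err 0.0
t 6.05 tcp [ 0.4914 -0.0817  0.2978] tip [0.5395 0.041  0.1858] F [ 0.7  0.6 -1.2] g -0.0002 q [ 0.667  0.577 -0.449  2.103 -1.051  0.738  0.672]
 shift mm [ 44.9 121.9 118.5] norm 175.8 turn [ 0.173 -0.126 -0.212]
 ik [ 0.74  1.02 -0.56  2.02 -1.05  0.67  1.14] err 0.0
```

Works. Finish the turn and descend to a point ahead of the face.

Emit:
move_arm(deltas=[[5,10,0,0.09,-0.06,-0.11,0],[5,10,0,0.08,-0.06,-0.1,0],[10,45,30,0,0,0,0],[8,40,30,0,0,0,0]])

```text
time_s: 6.55
eef_pos: [0.5144, -0.1002, 0.1817]
ee_rot: [-2.068, 0.246, -0.166]
force: [0.5, 0.1, 0.1]
grip_width: 0.0
```

Run:
```python
from h import *
plan(dry(.58,-.10,.038),RP)
P=camera_params('wrist');im,D=read_camera('wrist');cv2.imwrite('pics/w2.png',im)
s=monitor.sense();R=Rot.from_rotvec(s['ee_rot']).as_matrix()
np.savez('w2.npz',im=im,D=D,p=s['eef_pos'],R=R)
X,rr,cc=cloud('wrist',D,P);T=(X-s['eef_pos'])@R
k=(abs(T[:,0])<.1)&(T[:,2]>.02)&(T[:,2]<.18)&(abs(T[:,1])<.05)
for z in np.arange(.03,.19,.01):
    m=k&(abs(T[:,2]-z)<.005)
    if m.sum()>3: print(round(z,2),m.sum(),T[m].min(0).round(3),T[m].max(0).round(3))
```

```text
t 6.55 tcp [ 0.5144 -0.1002  0.1817] tip [0.5524 0.0462 0.0976] F [0.5 0.1 0.1] g 0.0 q [ 0.771  0.909 -0.558  2.029 -1.028  0.748  1.068]
 shift mm [27.5 34.7 56.1] norm 71.5 turn [-0.016 -0.018  0.007]
 ik [ 0.69  1.02 -0.55  1.96 -1.04  0.68  1.09] err 0.0
0.07 8808 [-0.053 -0.027  0.065] [ 0.053 -0.002  0.075]
0.08 13435 [-0.062 -0.026  0.075] [0.062 0.006 0.085]
0.09 8586 [-0.062 -0.024  0.085] [0.062 0.001 0.095]
0.1 6863 [-0.054 -0.024  0.095] [0.054 0.002 0.105]
0.11 4779 [-0.046 -0.023  0.105] [0.046 0.003 0.115]
0.12 3914 [-0.038 -0.02   0.115] [0.038 0.006 0.125]
0.13 1315 [-0.029 -0.02   0.125] [0.03  0.006 0.135]
0.14 566 [-0.014 -0.018  0.135] [ 0.014 -0.012  0.145]
0.15 667 [-0.014 -0.018  0.145] [ 0.014 -0.012  0.155]
0.16 507 [-0.014 -0.017  0.155] [ 0.014 -0.012  0.165]
0.17 49 [-0.007 -0.017  0.165] [ 0.006 -0.012  0.168]
0.18 45 [ 0.094 -0.016  0.178] [ 0.1   -0.005  0.18 ]
```

View pics/w2.png

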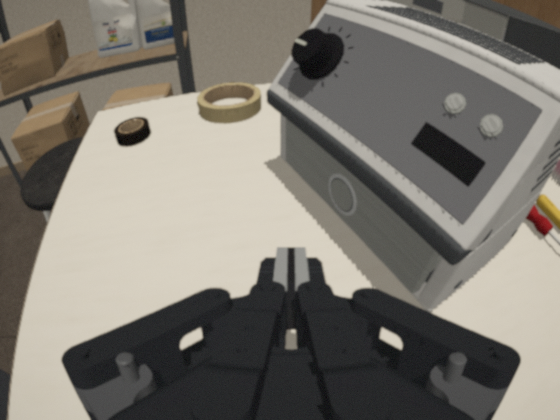

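Run:
```python
from h import *
for psi in [40,45,50]:
  for lean in [60,65]:
    p=np.radians(psi);l=np.radians(lean)
    Rt=frame(np.sin(l)*(np.cos(p)*DY+np.sin(p)*DX)-np.cos(l)*UZ,UZ)
    q=monitor.sense()['q'];out=[]
    for u in [.58,.635,.56,.505,.48]:
        q,e=ik(dry(u,-.105,.038)-.173*Rt[:,2],Rt,q);out.append((u,q.round(2).tolist(),round(e,3)))
    print(psi,lean,*out,sep='\n ')
```

```text
40
 60
 (0.58, [0.92, 1.14, -0.9, 2.09, -1.07, 0.29, 1.06], np.float64(0.0))
 (0.635, [0.82, 1.12, -0.85, 1.98, -1.06, 0.35, 0.99], np.float64(0.0))
 (0.56, [0.95, 1.14, -0.92, 2.12, -1.07, 0.27, 1.09], np.float64(0.0))
 (0.505, [1.05, 1.15, -0.95, 2.22, -1.07, 0.23, 1.15], np.float64(0.0))
 (0.48, [1.1, 1.16, -0.95, 2.26, -1.06, 0.22, 1.17], np.float64(0.0))
40
 65
 (0.58, [0.96, 1.21, -0.92, 2.08, -1.07, 0.33, 1.12], np.float64(0.0))
 (0.635, [0.86, 1.2, -0.89, 1.97, -1.06, 0.38, 1.06], np.float64(0.0))
 (0.56, [1.0, 1.21, -0.93, 2.11, -1.07, 0.32, 1.15], np.float64(0.0))
 (0.505, [1.09, 1.22, -0.95, 2.21, -1.06, 0.29, 1.2], np.float64(0.0))
 (0.48, [1.13, 1.22, -0.94, 2.25, -1.05, 0.28, 1.23], np.float64(0.0))
45
 60
 (0.58, [0.99, 1.17, -0.99, 2.11, -1.07, 0.19, 1.04], np.float64(0.024))
 (0.635, [0.9, 1.18, -0.98, 2.02, -1.07, 0.19, 0.99], np.float64(0.013))
 (0.56, [1.03, 1.17, -1.0, 2.14, -1.07, 0.19, 1.06], np.float64(0.027))
 (0.505, [1.12, 1.16, -1.0, 2.23, -1.07, 0.19, 1.11], np.float64(0.031))
 (0.48, [1.17, 1.16, -0.99, 2.27, -1.07, 0.19, 1.14], np.float64(0.032))
45
 65
[... 407 characters left out ...]
1.07, 0.19, 0.99], np.float64(0.066))
 (0.635, [0.93, 1.16, -0.99, 2.0, -1.07, 0.19, 0.94], np.float64(0.058))
 (0.56, [1.08, 1.15, -1.01, 2.13, -1.07, 0.19, 1.02], np.float64(0.068))
 (0.505, [1.18, 1.15, -1.01, 2.23, -1.07, 0.19, 1.08], np.float64(0.07))
 (0.48, [1.23, 1.15, -1.01, 2.27, -1.07, 0.19, 1.11], np.float64(0.069))
50
 65
 (0.58, [1.09, 1.26, -1.05, 2.1, -1.07, 0.19, 1.08], np.float64(0.063))
 (0.635, [0.99, 1.26, -1.05, 2.0, -1.07, 0.19, 1.03], np.float64(0.057))
 (0.56, [1.13, 1.26, -1.05, 2.13, -1.07, 0.19, 1.1], np.float64(0.064))
 (0.505, [1.23, 1.26, -1.04, 2.23, -1.07, 0.19, 1.16], np.float64(0.064))
 (0.48, [1.28, 1.26, -1.04, 2.27, -1.07, 0.19, 1.19], np.float64(0.062))
```

Run:
```python
from h import *
plan(dry(.595,-.115,.033),RP)
print('DX in tool',(RP.T@DX).round(3))
```

```text
t 6.6 tcp [ 0.5141 -0.1002  0.1754] tip [0.5517 0.0462 0.0913] F [ 0.8 -1.1 -5.1] g -0.0001 q [ 0.77   0.921 -0.556  2.029 -1.028  0.742  1.072]
 shift mm [48.7 36.  51. ] norm 79.2 turn [-0.016 -0.016  0.001]
 ik [ 0.68  1.03 -0.53  1.9  -1.01  0.72  1.05] err 0.0
DX in tool [ 0.866 -0.25   0.433]
```

Emit:
move_arm(deltas=[[20,25,25,-0.01,-0.01,0,0],[28,11,26,0,0,0,0],[0,0,0,0,0,0,0]])

```text
time_s: 6.98
eef_pos: [0.5679, -0.0901, 0.1215]
ee_rot: [-2.063, 0.255, -0.153]
force: [-0.8, 1.1, 0.3]
grip_width: -0.0
```

Run:
```python
from h import *
plan(dry(.61,-.115,.033),RP)
P=camera_params('wrist');im,D=read_camera('wrist');cv2.imwrite('pics/w3.png',im)
```

```text
t 6.975 tcp [ 0.5679 -0.0901  0.1215] tip [0.605  0.0567 0.0379] F [-0.8  1.1  0.3] g -0.0 q [ 0.696  1.038 -0.537  1.904 -1.02   0.722  1.055]
 shift mm [12.3 -3.9 11.3] norm 17.2 turn [-0.019 -0.012 -0.005]
 ik [ 0.66  1.04 -0.52  1.87 -1.01  0.72  1.02] err 0.0
```

View pics/w3.png

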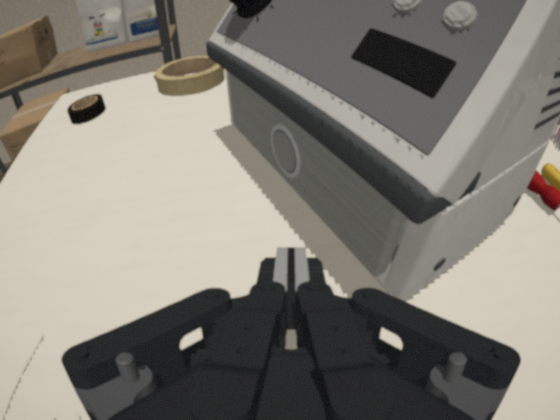

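Emit:
move_arm(deltas=[[17.3,-4,9.5,0,0,0,0],[4.3,-1.2,2.2,0,0,0,0],[4.3,-1.2,2.2,0,0,0,0]])

```text
time_s: 7.4
eef_pos: [0.5939, -0.0862, 0.1254]
ee_rot: [-2.06, 0.259, -0.156]
force: [0.3, -0.4, -0.9]
grip_width: 0.0002
```

Run:
```python
from h import *
goal(dry(.634,-.118,.035),RP)
```

```text
t 7.4 tcp [ 0.5939 -0.0862  0.1254] tip [0.6318 0.0606 0.0422] F [ 0.3 -0.4 -0.9] g 0.0002 q [ 0.662  1.039 -0.525  1.848 -1.016  0.746  1.009]
 shift mm [10.2 -2.  11.9] norm 15.8 turn [-0.022 -0.017 -0.007]
```

Emit:
move_arm(deltas=[[1,1.5,8,0,0,0,0],[5,-1.5,2,0,0,0,0],[5,-1.5,2,0,0,0,0]])

```text
time_s: 7.78
eef_pos: [0.6059, -0.0781, 0.121]
ee_rot: [-2.06, 0.259, -0.153]
force: [-5.1, -1.9, 0.4]
grip_width: -0.0
```

Run:
```python
from h import *
goal(dry(.634,-.118,.035),RP)
```

```text
t 7.775 tcp [ 0.6059 -0.0781  0.121 ] tip [0.6434 0.0688 0.0377] F [-5.1 -1.9  0.4] g -0.0 q [ 0.642  1.052 -0.527  1.824 -1.016  0.741  0.993]
 shift mm [ 0.6 -0.7  0.2] norm 1.0 turn [-0.021 -0.014 -0.008]
```

Emit:
move_arm(deltas=[[4.3,-1.2,2.2,0,0,0,0]])

```text
time_s: 7.9
eef_pos: [0.6101, -0.0767, 0.1207]
ee_rot: [-2.06, 0.259, -0.151]
force: [-13.1, -9.8, 6.1]
grip_width: 0.0001
```

Emit:
move_arm(deltas=[[4.3,-1.2,2.2,0,0,0,0]])

```text
time_s: 8.02
eef_pos: [0.6119, -0.0764, 0.1202]
ee_rot: [-2.061, 0.257, -0.145]
force: [-33.8, -23.5, 16.3]
grip_width: -0.0
```

Emit:
move_arm(deltas=[[-5,1.5,-3,0,0,0,0],[-10,3,-25,0,0,0,0],[-10,0,-50,0,0,0,0],[0,0,-50,0,0,0,0]])

```text
time_s: 8.52
eef_pos: [0.5575, -0.1831, 0.1792]
ee_rot: [-2.058, 0.255, -0.137]
force: [0.9, -0.4, 0.1]
grip_width: -0.0003
```

Run:
```python
from h import *
goal(dry(.634,-.118,.035),RP)
im,D=read_camera('scene');P=camera_params('scene')
x=models.silhouettes('drawer','scene')[0];X,_,_=cloud('scene',D,P,x['mask'])
u=X@DX;v=X@DY;print(x['confidence'],np.percentile(u,[2,10,50]),np.percentile(v,[5,95]))
cv2.imwrite('pics/s4.png',im)
```

```text
t 8.525 tcp [ 0.5575 -0.1831  0.1792] tip [ 0.5928 -0.0355  0.0962] F [ 0.9 -0.4  0.1] g -0.0003 q [ 0.775  0.941 -0.439  1.807 -0.873  0.964  0.914]
 shift mm [ 23.1  -4.3 127.6] norm 129.8 turn [-0.023 -0.001 -0.012]
0.56 [0.5932575  0.59409803 0.59889445] [-0.12837376  0.06078612]
```

View pics/s4.png

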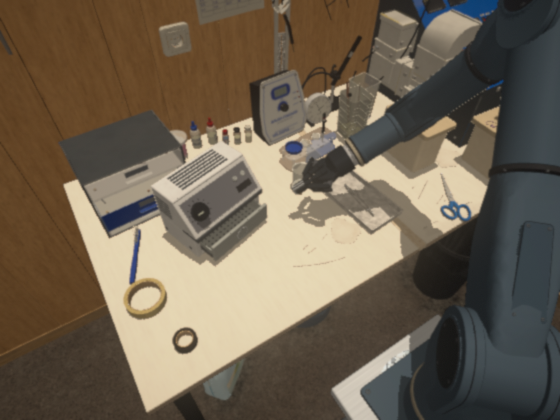

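Run:
```python
from h import *
Z=np.load('scene0.npz')
plan([.50,-.233,.20],down([0.0,-1,0]))
```

```text
t 8.625 tcp [ 0.558  -0.188   0.1801] tip [ 0.5947 -0.0412  0.0963] F [-0.2 -0.6  0. ] g 0.0003 q [ 0.779  0.938 -0.435  1.803 -0.873  0.964  0.914]
 shift mm [ -46.2 -140.4 -144. ] norm 206.4 turn [-0.896  0.704  1.185]
 ik [ 0.09  0.45  0.38  1.82 -0.21  0.91 -1.  ] err 0.0
```

Emit:
move_arm(deltas=[[0,-50,-30,0,0,0,60],[0,-50,-30,-0.09,0.07,0.12,60],[0,-40,-40,-0.09,0.07,0.12,60],[0,0,0,-0.09,0.07,0.12,60],[0,0,0,-0.09,0.07,0.12,60]])

```text
time_s: 9.25
eef_pos: [0.555, -0.2099, 0.3584]
ee_rot: [-2.26, 1.04, -0.101]
force: [-0.0, 1.5, -0.9]
grip_width: 0.0515
```

Emit:
move_arm(deltas=[[0,0,0,-0.09,0.07,0.12,60],[0,0,0,-0.09,0.07,0.12,60],[0,0,0,-0.09,0.07,0.12,60],[0,0,0,-0.09,0.07,0.12,60]])

```text
time_s: 9.75
eef_pos: [0.5521, -0.212, 0.3621]
ee_rot: [-2.262, 1.882, -0.032]
force: [-0.0, 0.0, -0.7]
grip_width: 0.0513
```

Run:
```python
from h import *
plan([.50,-.233,.20],down([0.0,-1,0]))
P=camera_params('wrist');im,D=read_camera('wrist');cv2.imwrite('pics/w5.png',im)
for x in models.silhouettes('tweezers_mid','wrist')[:2]:
    X,_,_=cloud('wrist',D,P,x['mask']);print(x['confidence'],x['point'],np.median(X,0),X.min(0),X.max(0))
```

```text
t 9.75 tcp [ 0.5521 -0.212   0.3621] tip [ 0.5768 -0.1881  0.1926] F [-0.   0.  -0.7] g 0.0513 q [ 0.173  0.488  0.26   1.773 -0.407  0.856 -0.726]
 shift mm [  9.4  52.4 -21. ] norm 57.2 turn [-0.156  0.125  0.183]
 ik [ 0.06  0.46  0.43  1.82 -0.24  0.91 -0.97] err 0.0
0.89 [235.5, 346.4] [ 0.56537006 -0.23409814  0.00963328] [ 0.46466418 -0.23967873  0.00141012] [ 0.60257643 -0.22732198  0.0119785 ]
0.47 [181.8, 71.1] [0.55741241 0.11442387 0.02503557] [ 0.447918    0.01662084 -0.0012836 ] [0.65655927 0.30900543 0.07479957]
```

View pics/w5.png

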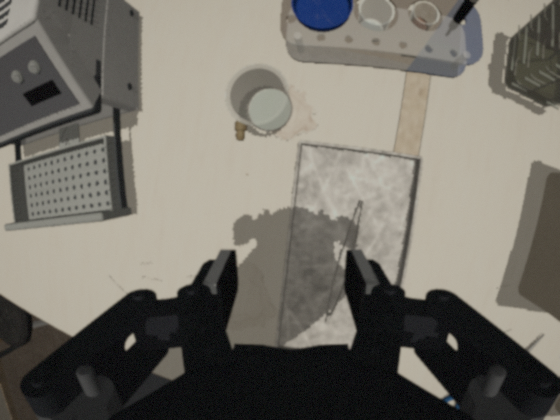

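Emit:
move_arm(deltas=[[0,30,0,-0.1,0.08,0.12,60],[9,22,0,-0.06,0.05,0.06,60],[0,0,0,0,0,0,60]])

```text
time_s: 10.22
eef_pos: [0.5006, -0.2265, 0.3548]
ee_rot: [2.235, -2.205, -0.004]
force: [0.8, -0.6, -0.2]
grip_width: 0.0513
```

```bash
cat > tw.py <<'E'
from h import *
def tw(c,name):
    P=camera_params(c);im,D=read_camera(c);cv2.imwrite(name,im)
    x=models.silhouettes('tweezers_mid',c)
    if not x: print('none');return
    x=x[0];m=x['mask']
    # intersect pixel rays with plane z=.0085 instead of trusting depth
    rr,cc=np.nonzero(m);a=unproj(c,P,rr.astype(float),cc.astype(float),np.ones(len(rr)));o=-np.array(P['R']).T@np.array(P['t'])
    d=a-o;X=o+d*((.009-o[2])/d[:,2])[:,None]
    q=X[:,:2];mu=q.mean(0);U,S_,V=np.linalg.svd(q-mu,full_matrices=False);t=(q-mu)@V[0];w=(q-mu)@V[1]
    mid=mu+V[0]*(np.percentile(t,1)+np.percentile(t,99))/2
    print(c,x['confidence'],x['point'],'mid',mid.round(4),'ang',np.degrees(np.arctan2(V[0][1],V[0][0])).round(1),'len',(t.max()-t.min()).round(3),'wid',(np.percentile(w,98)-np.percentile(w,2)).round(4))
    for a in np.linspace(t.min(),t.max(),8)[:-1]:
        k=(t>=a)&(t<a+(t.max()-t.min())/7); print('  ',round(a,3),k.sum(),(mu+V[0]*a).round(3),w[k].min().round(4),w[k].max().round(4))
E
python3 - <<'E'
from tw import *
plan([.53,-.233,.20],down([0.0,-1,0]))
tw('wrist','pics/w6.png');tw('scene','pics/s6.png')
E
```

```text
t 10.225 tcp [ 0.5006 -0.2265  0.3548] tip [ 0.5001 -0.2264  0.1818] F [ 0.8 -0.6 -0.2] g 0.0513 q [ 0.053  0.476  0.426  1.848 -0.248  0.873 -0.958]
 shift mm [  6.9 -29.2 -18.3] norm 35.1 turn [0.003 0.    0.014]
 ik [ 0.05  0.5   0.43  1.75 -0.25  0.95 -0.99] err 0.0
wrist 0.62 [168.1, 303.1] mid [ 0.5342 -0.2348] ang 177.3 len 0.139 wid 0.0126
   -0.072 48 [ 0.603 -0.238] -0.0046 0.0005
   -0.052 24 [ 0.583 -0.237] -0.0064 0.0032
   -0.032 10 [ 0.563 -0.236] 0.0023 0.0035
   -0.012 14 [ 0.544 -0.235] -0.0089 0.0039
   0.008 39 [ 0.524 -0.234] 0.0026 0.0052
   0.028 23 [ 0.504 -0.233] -0.0068 0.0036
   0.048 50 [ 0.484 -0.232] -0.0049 0.001
scene 0.5 [196.3, 357.8] mid [ 0.5339 -0.2299] ang 177.0 len 0.141 wid 0.0192
   -0.072 23 [ 0.604 -0.234] -0.0086 0.0075
   -0.052 32 [ 0.584 -0.233] -0.0092 0.0095
   -0.032 31 [ 0.564 -0.232] -0.0096 0.0088
   -0.012 34 [ 0.544 -0.23 ] -0.0076 0.0109
   0.008 37 [ 0.524 -0.229] -0.0108 0.0098
   0.029 34 [ 0.504 -0.228] -0.0088 0.0093
   0.049 24 [ 0.484 -0.227] -0.0089 0.0061
```

View pics/w6.png

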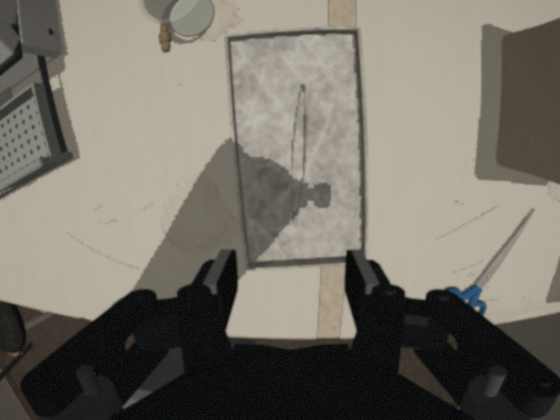

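Run:
```python
from tw import *
plan([.534,-.2345,.006],down([-.049,-1,0]))
```

```text
t 10.425 tcp [ 0.5022 -0.226   0.355 ] tip [ 0.502 -0.226  0.182] F [-0.4  0.1 -0.1] g 0.051 q [ 0.053  0.476  0.424  1.846 -0.248  0.873 -0.96 ]
 shift mm [  9.  -31.9 176. ] norm 179.1 turn [0.001 0.    0.063]
 ik [ 0.14  0.75  0.31  1.91 -0.41  0.54 -0.89] err 0.0
```

Emit:
move_arm(deltas=[[4,-16,50,0,0,0.06,40],[4,-16,50,0,0,0,40],[0,0,35,0,0,0,40],[0,0,0,0,0,0,40]])

```text
time_s: 10.92
eef_pos: [0.5377, -0.2352, 0.2174]
ee_rot: [-2.166, 2.264, -0.003]
force: [-0.2, -0.5, -0.2]
grip_width: 0.0343
```

Run:
```python
from tw import *
tw('wrist','pics/w7.png')
plan([.534,-.2345,.006],down([-.049,-1,0]))
```

```text
wrist 0.9 [274.8, 283.1] mid [ 0.5316 -0.2326] ang 177.7 len 0.141 wid 0.0131
   -0.079 96 [ 0.603 -0.235] -0.0033 0.0038
   -0.059 146 [ 0.583 -0.235] -0.0052 0.0055
   -0.038 131 [ 0.562 -0.234] -0.006 0.0061
   -0.018 86 [ 0.542 -0.233] -0.0063 0.0074
   0.002 163 [ 0.522 -0.232] -0.007 0.0064
   0.022 179 [ 0.502 -0.231] -0.0055 0.0058
   0.042 191 [ 0.482 -0.231] -0.0039 0.004
t 11.025 tcp [ 0.5385 -0.2358  0.2203] tip [ 0.5406 -0.2355  0.0473] F [ 0.  -0.1  0. ] g 0.0344 q [ 0.128  0.693  0.331  1.881 -0.377  0.619 -0.919]
 shift mm [-1.   5.  41.3] norm 41.6 turn [-0.012  0.003  0.004]
 ik [ 0.15  0.75  0.3   1.91 -0.4   0.54 -0.9 ] err 0.0
```

View pics/w7.png

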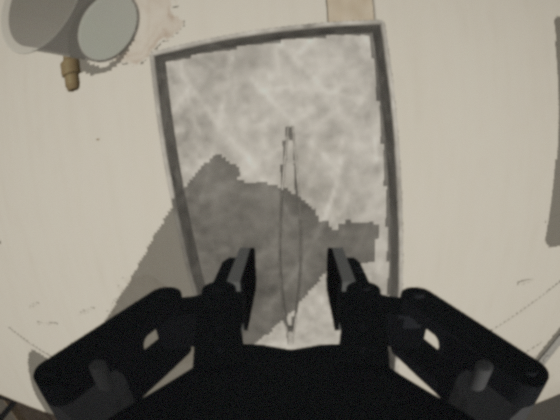

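Emit:
move_arm(deltas=[[-2,7,22,-0.012,0,0,40],[0,0,17,0,0,0,40],[0,0,0,0,0,0,40]])

```text
time_s: 11.4
eef_pos: [0.534, -0.2345, 0.1855]
ee_rot: [-2.167, 2.265, -0.009]
force: [0.6, -0.0, 0.7]
grip_width: 0.034
```

Run:
```python
from tw import *
goal([.532,-.2335,.005],down([-.049,-1,0]))
```

```text
t 11.4 tcp [ 0.534  -0.2345  0.1855] tip [ 0.5355 -0.2344  0.0125] F [ 0.6 -0.   0.7] g 0.034 q [ 0.148  0.739  0.298  1.911 -0.401  0.542 -0.897]
 shift mm [-0.9  2.1  7.5] norm 7.8 turn [-0.009  0.001  0.005]
```

Emit:
move_arm(deltas=[[-1,3,9,-0.008,0,0,40],[0,0,2,0,0,0,0],[0,0,0,0,0,0,0],[0,0,0,0,0,0,0],[0,0,0,0,0,0,0]])

```text
time_s: 12.02
eef_pos: [0.532, -0.2338, 0.176]
ee_rot: [-2.17, 2.268, -0.005]
force: [0.1, 0.8, 0.0]
grip_width: 0.0115
```

Run:
```python
from tw import *
goal([.532,-.2335,.005],down([-.049,-1,0]))
```

```text
t 12.025 tcp [ 0.532  -0.2338  0.176 ] tip [ 0.5327 -0.2338  0.003 ] F [0.1 0.8 0. ] g 0.0115 q [ 0.151  0.752  0.291  1.919 -0.405  0.524 -0.893]
 shift mm [-0.3  0.  -2. ] norm 2.0 turn [-0.004 -0.     0.005]
```

Emit:
move_arm(deltas=[[0,0,-50,0,0,0,0],[0,0,-55,0,0,0,0],[0,0,-50,0,0,0.1,0]])

```text
time_s: 12.4
eef_pos: [0.5308, -0.2333, 0.3313]
ee_rot: [2.053, -2.376, -0.007]
force: [1.3, -0.7, -0.5]
grip_width: 0.0116
```

Run:
```python
from tw import *
print(dry(.566,-.036,0))
for x in (DX,-DX): plan(dry(.566,-.036,.16),down(x))
for c in ['scene']:
    P=camera_params(c);im,D=read_camera(c);cv2.imwrite('pics/s8.png',im)
    x=models.silhouettes('drawer',c)[0];X,_,_=cloud(c,D,P,x['mask']);u=X@DX;v=X@DY
    print(x['confidence'],len(X))
    for lo_,hi_ in [(.03,.06),(.062,.08),(.018,.03)]:
        k=(X[:,2]>lo_)&(X[:,2]<hi_);print(lo_,k.sum(),np.percentile(u[k],[1,10,50,90,99]).round(3),np.percentile(v[k],[1,5,50,95,99]).round(3))
    k=(X[:,2]>.03)&(u<np.percentile(u,5)+.01);print(np.polyfit(X[k,1],X[k,0],1),k.sum(),-np.tan(A))
```

```text
[0.55269536 0.1272     0.        ]
t 12.4 tcp [ 0.5308 -0.2333  0.3313] tip [ 0.5301 -0.2328  0.1583] F [ 1.3 -0.7 -0.5] g 0.0116 q [ 0.037  0.553  0.464  1.8   -0.315  0.867 -1.068]
 shift mm [-359.9   30.7   -0.9] norm 361.2 turn [ 1.000e-03  5.000e-03 -2.006e+00]
 ik [-0.25  0.49 -0.09  1.82  0.06  0.83 -0.08] err 0.0
t 12.4 tcp [ 0.5308 -0.2333  0.3313] tip [ 0.5301 -0.2328  0.1583] F [ 1.3 -0.7 -0.5] g 0.0116 q [ 0.037  0.553  0.464  1.8   -0.315  0.867 -1.068]
 shift mm [-359.9   30.7   -0.9] norm 361.2 turn [ 5.000e-03 -1.000e-03  1.135e+00]
 ik [-0.81  0.63  0.83  1.84 -0.57  0.93 -2.57] err 0.0
0.75 2815
0.03 1003 [0.517 0.519 0.563 0.61  0.617] [-0.134 -0.133 -0.018  0.063  0.064]
0.062 366 [0.518 0.519 0.521 0.526 0.529] [-0.128 -0.121 -0.026  0.055  0.061]
0.018 1332 [0.518 0.521 0.58  0.606 0.611] [-0.133 -0.125 -0.036  0.042  0.063]
[-0.29815579  0.54307319] 779 -0.2981129475786629
```

View pics/s8.png

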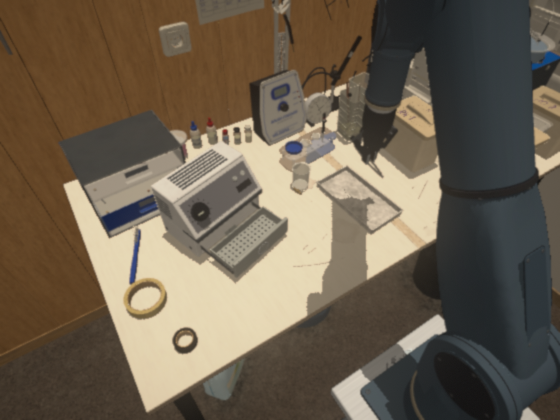

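Emit:
move_arm(deltas=[[-20,0,0,0,0,-0.18,0],[-20,0,0,0,0,-0.18,0],[0,0,0,0,0,-0.18,0],[0,0,0,0,0,-0.18,0],[0,0,0,0,0,-0.18,0]])

```text
time_s: 13.12
eef_pos: [0.5339, -0.192, 0.3336]
ee_rot: [-2.9, 1.205, -0.007]
force: [-0.1, 0.7, -0.8]
grip_width: 0.0117
```

Emit:
move_arm(deltas=[[0,0,0,0,0,-0.18,0],[0,0,0,0,0,-0.18,0],[0,0,0,0,0,-0.18,0],[0,0,0,0,0,-0.18,0],[0,0,0,0,0,-0.18,0]])

```text
time_s: 13.75
eef_pos: [0.533, -0.1914, 0.3308]
ee_rot: [-3.132, -0.229, -0.003]
force: [0.8, -0.0, -0.5]
grip_width: 0.0116
```

Run:
```python
from tw import *
plan(dry(.566,-.035,.16),down(DX))
```

```text
t 13.75 tcp [ 0.533  -0.1914  0.3308] tip [ 0.5333 -0.1912  0.1578] F [ 0.8 -0.  -0.5] g 0.0116 q [ 0.309  0.491 -0.069  1.825  0.042  0.826  0.366]
 shift mm [  65.8 -313.4   -1.7] norm 320.2 turn [-0.001 -0.002 -0.144]
 ik [-0.23  0.49 -0.12  1.82  0.08  0.84 -0.1 ] err 0.0
```

Emit:
move_arm(deltas=[[0,0,0,0,0,-0.144,0],[20,-55,0,0,0,0,0],[20,-55,0,0,0,0,0],[20,-55,0,0,0,0,0],[20,-55,0,0,0,0,0]])

```text
time_s: 14.38
eef_pos: [0.545, 0.0416, 0.3283]
ee_rot: [-3.108, -0.451, -0.0]
force: [1.4, 0.2, 0.3]
grip_width: 0.0118
```

Run:
```python
from tw import *
plan(dry(.566,-.035,.16),down(DX))
P=camera_params('wrist');im,D=read_camera('wrist');cv2.imwrite('pics/w9.png',im)
```

```text
t 14.375 tcp [0.545  0.0416 0.3283] tip [0.545  0.0417 0.1553] F [1.4 0.2 0.3] g 0.0118 q [-0.08   0.47  -0.119  1.876  0.074  0.8    0.051]
 shift mm [ 31.7 -80.9  -4.6] norm 87.0 turn [-0.001 -0.    -0.001]
 ik [-0.23  0.49 -0.12  1.82  0.08  0.84 -0.1 ] err 0.0001
```

View pics/w9.png

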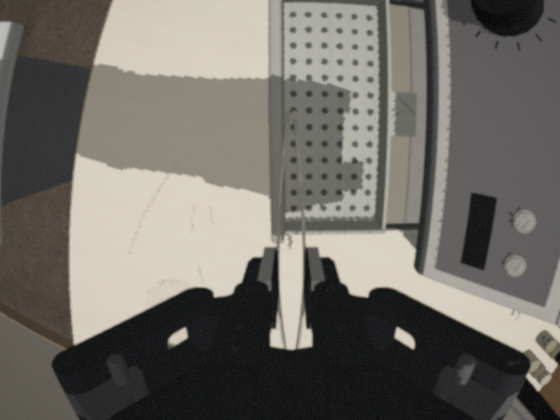

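Emit:
move_arm(deltas=[[12,-40,0,0,0,0,0],[12,-41,0,0,0,0,0],[0,0,20,0,0,0,0],[0,0,0,0,0,0,0]])

```text
time_s: 14.92
eef_pos: [0.5431, 0.1413, 0.3069]
ee_rot: [-3.097, -0.477, -0.0]
force: [-0.6, -1.2, 0.2]
grip_width: 0.0119
```

Run:
```python
from tw import *
plan(dry(.558,-.035,.06),down(DX))
P=camera_params('wrist');im,D=read_camera('wrist');cv2.imwrite('pics/w10.png',im)
X,rr,cc=cloud('wrist',D,P);u=X@DX;v=X@DY
k=(abs(v+.035)<.08)&(u>.48)&(u<.66)&(X[:,2]<.085)
for a in np.arange(.5,.65,.005):
    m=k&(abs(u-a)<.0025)
    if m.sum()>5: print(round(a,3),m.sum(),np.percentile(X[m,2],[5,50,95]).round(3))
```

```text
t 14.925 tcp [0.5431 0.1413 0.3069] tip [0.5429 0.1427 0.1339] F [-0.6 -1.2  0.2] g 0.0119 q [-0.25   0.515 -0.127  1.862  0.078  0.767 -0.111]
 shift mm [-3.2 15.8 73.7] norm 75.5 turn [-0.008 -0.001  0.016]
 ik [-0.24  0.62 -0.1   1.93  0.11  0.6  -0.13] err 0.0
0.5 888 [-0.002 -0.001  0.   ]
0.505 278 [-0.002 -0.001  0.001]
0.52 879 [0.07  0.072 0.074]
0.525 1185 [0.071 0.072 0.074]
0.53 2014 [0.023 0.038 0.07 ]
0.535 779 [0.023 0.024 0.025]
0.54 788 [0.023 0.024 0.025]
0.545 705 [0.023 0.024 0.025]
0.55 628 [0.023 0.024 0.025]
0.555 879 [0.023 0.024 0.025]
0.56 1115 [0.023 0.024 0.025]
0.565 933 [0.023 0.024 0.025]
0.57 737 [0.023 0.024 0.025]
0.575 708 [0.023 0.024 0.025]
0.58 740 [0.023 0.024 0.025]
0.585 753 [0.023 0.024 0.025]
0.59 778 [0.023 0.024 0.025]
0.595 790 [0.023 0.024 0.025]
0.6 809 [0.023 0.024 0.025]
0.605 897 [0.023 0.024 0.025]
0.61 1754 [0.024 0.044 0.052]
0.62 186 [0.    0.014 0.018]
0.625 965 [-0.002 -0.     0.084]
0.63 866 [-0.002 -0.     0.015]
0.635 877 [-0.002 -0.001  0.015]
0.64 975 [-0.002 -0.     0.015]
0.645 1200 [-0.001  0.013  0.015]
0.65 468 [0.012 0.013 0.015]
```

View pics/w10.png

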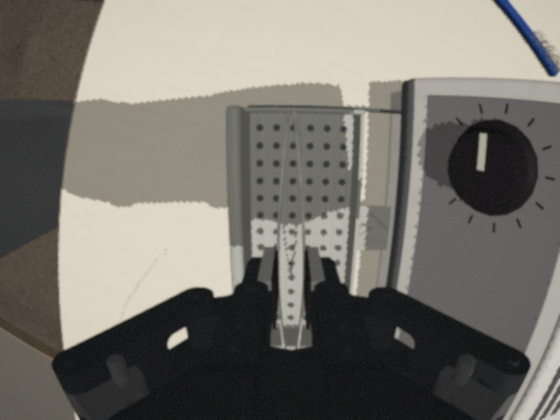

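Emit:
move_arm(deltas=[[-1,16,40,-0.008,0,0.016,0],[0,0,30,0,0,0,0],[0,0,0,0,0,0,0]])

```text
time_s: 15.35
eef_pos: [0.5492, 0.1242, 0.2387]
ee_rot: [-3.108, -0.449, -0.012]
force: [0.7, 0.4, -0.2]
grip_width: 0.0112
```

Run:
```python
from tw import *
plan(dry(.560,-.035,.027),down(DX))
```

```text
t 15.35 tcp [0.5492 0.1242 0.2387] tip [0.5504 0.1246 0.0657] F [ 0.7  0.4 -0.2] g 0.0112 q [-0.237  0.61  -0.104  1.922  0.105  0.607 -0.122]
 shift mm [-2.  -2.9 38.7] norm 38.8 turn [-0.    -0.008 -0.003]
 ik [-0.25  0.67 -0.09  1.95  0.12  0.53 -0.13] err 0.0
```

Emit:
move_arm(deltas=[[-2,-3,20,0,-0.008,0,0],[0,0,14,0,0,0,0],[0,0,0,0,0,0,0]])

```text
time_s: 15.72
eef_pos: [0.5475, 0.1262, 0.2055]
ee_rot: [-3.109, -0.447, -0.004]
force: [-0.9, -0.4, -0.4]
grip_width: 0.0118
```

Run:
```python
from tw import *
plan(dry(.560,-.035,.026),down(DX))
```

```text
t 15.725 tcp [0.5475 0.1262 0.2055] tip [0.548  0.1264 0.0325] F [-0.9 -0.4 -0.4] g 0.0118 q [-0.248  0.661 -0.095  1.945  0.114  0.538 -0.135]
 shift mm [-0.8 -0.5  6.5] norm 6.5 turn [-0.    -0.003 -0.004]
 ik [-0.25  0.67 -0.09  1.95  0.12  0.53 -0.13] err 0.0001
```

Emit:
move_arm(deltas=[[-1,0,5,0,0,0,0],[0,0,1.5,0,0,0,0]])

```text
time_s: 15.98
eef_pos: [0.548, 0.1264, 0.2018]
ee_rot: [-3.108, -0.447, -0.013]
force: [-1.4, -0.2, 23.8]
grip_width: 0.0114
```

Emit:
move_arm(deltas=[[0,0,-2,0,0,0,0]])

```text
time_s: 16.1
eef_pos: [0.5483, 0.1265, 0.2046]
ee_rot: [-3.108, -0.447, -0.015]
force: [0.3, -0.7, 1.0]
grip_width: 0.0114
```

Run:
```python
from tw import *
plan(dry(.560,-.035,.026),down(DX))
P=camera_params('wrist');im,D=read_camera('wrist');cv2.imwrite('pics/w11.png',im)
m=models.silhouettes('tweezers_mid','wrist')
for x in m[:1]:
    X,_,_=cloud('wrist',D,P,x['mask']);print(x['confidence'],len(X));v=X@DY;u=X@DX
    for a in np.arange(-.12,.05,.012):
        k=abs(v-a)<.006
        if k.sum():print(round(a,3),k.sum(),np.percentile(X[k,2],[10,50,95]).round(4),np.median(u[k]).round(4))
im,D=read_camera('scene');cv2.imwrite('pics/s11.png',cv2.resize(im[150:300,130:310],None,fx=4,fy=4,interpolation=cv2.INTER_CUBIC))
```

```text
t 16.1 tcp [0.5483 0.1265 0.2046] tip [0.5499 0.127  0.0316] F [ 0.3 -0.7  1. ] g 0.0114 q [-0.249  0.661 -0.094  1.947  0.115  0.528 -0.137]
 shift mm [-1.7 -0.4  5.6] norm 5.8 turn [ 0.    -0.01  -0.004]
 ik [-0.25  0.67 -0.09  1.95  0.12  0.53 -0.13] err 0.0
0.88 589
-0.084 8 [0.0355 0.0372 0.0392] 0.5591
-0.072 78 [0.0367 0.0385 0.0395] 0.5586
-0.06 84 [0.0372 0.0388 0.0397] 0.5669
-0.048 3 [0.0393 0.0395 0.04  ] 0.5681
-0.024 24 [0.0384 0.039  0.0397] 0.5572
-0.012 100 [0.0343 0.0389 0.04  ] 0.5678
-0.0 159 [0.038  0.0389 0.04  ] 0.5664
0.012 75 [0.0379 0.039  0.0401] 0.5656
0.024 46 [0.0383 0.0388 0.0397] 0.5602
0.036 12 [0.0383 0.0389 0.04  ] 0.5615
```

View pics/w11.png

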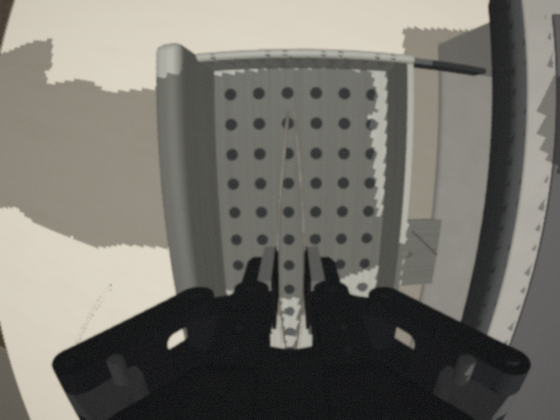

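View pics/s11.png

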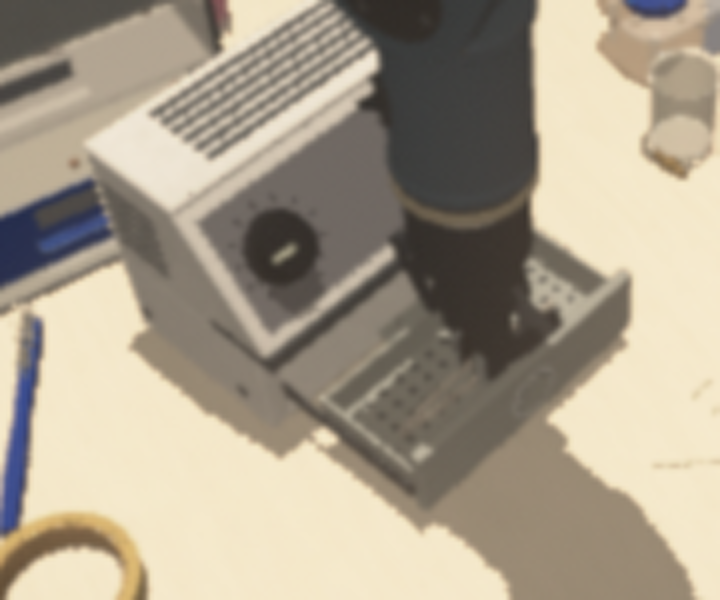

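Run:
```python
from h import *
def prof(T):
    k=(abs(T[:,0])<.12)&(abs(T[:,1])<.045)
    for z in np.arange(.065,.175,.01):
        m=k&(abs(T[:,2]-z)<.005)
        if m.sum()>3: print(round(z,3),m.sum(),np.percentile(abs(T[m,0]),99.5).round(4),T[m,0].min().round(4),T[m,0].max().round(4))
Z=np.load('wrist0.npz');P={k:Z[k] for k in ['vertical_fov','cx','cy','R','t']}
X,_,_=cloud('wrist',Z['D'],P);R=Rot.from_rotvec([-2.65937462e+00,1.67094367e+00,2.31654883e-03]).as_matrix()
print('open85');prof((X-np.array([.29280213,-.60800125,.40382472]))@R)
P=camera_params('wrist');s=monitor.sense();im,D=read_camera('wrist');R=Rot.from_rotvec(s['ee_rot']).as_matrix()
X,_,_=cloud('wrist',D,P);print('now');prof((X-s['eef_pos'])@R)
```

```text
open85
0.065 2823 0.0693 -0.0705 0.0666
0.075 13565 0.0696 -0.0716 0.0706
0.085 10414 0.071 -0.0729 0.0717
0.095 8445 0.0721 -0.074 0.0733
0.105 6835 0.0736 -0.0751 0.0742
0.115 1753 0.073 -0.0744 0.0734
0.125 1224 0.0553 -0.0564 0.0555
0.135 1434 0.0564 -0.0568 0.0565
0.145 1237 0.0564 -0.0569 0.0564
0.155 718 0.0551 -0.0557 0.0551
0.165 4 0.0435 -0.0435 0.0425
now
0.065 253 0.039 -0.0397 0.0389
0.075 13271 0.0888 -0.0628 0.0916
0.085 13776 0.0877 -0.0646 0.091
0.095 12687 0.0808 -0.0605 0.0831
0.105 10262 0.0734 -0.054 0.0748
0.115 7866 0.0656 -0.048 0.0691
0.125 3474 0.0651 -0.0426 0.0658
0.135 4011 0.0436 -0.0446 0.0266
0.145 1450 0.035 -0.0351 0.0188
0.155 2578 0.0481 -0.0351 0.0485
0.165 2768 0.0459 -0.0351 0.0461
```

Emit:
move_arm(deltas=[[6,0,0,0,-0.009,-0.004,0],[0,0,0,0,0,0,0]])

```text
time_s: 16.55
eef_pos: [0.5541, 0.1283, 0.2036]
ee_rot: [3.108, 0.454, -0.003]
force: [0.6, -0.5, 0.3]
grip_width: 0.0117
```

Run:
```python
from tw import *
plan(dry(.567,-.035,.0295),down(DX))
```

```text
t 16.55 tcp [0.5541 0.1283 0.2036] tip [0.5538 0.1282 0.0306] F [ 0.6 -0.5  0.3] g 0.0117 q [-0.247  0.671 -0.097  1.926  0.115  0.552 -0.131]
 shift mm [-0.6 -0.4  1.1] norm 1.3 turn [-0.     0.002  0.   ]
 ik [-0.25  0.67 -0.1   1.93  0.12  0.55 -0.13] err 0.0
```

Emit:
move_arm(deltas=[[0,0,2,0,0,0,0]])

```text
time_s: 16.68
eef_pos: [0.5541, 0.1282, 0.2014]
ee_rot: [3.108, 0.454, -0.003]
force: [-0.0, 0.6, -0.6]
grip_width: 0.0117
```

Emit:
move_arm(deltas=[[0,0,2,0,0,0,0]])

```text
time_s: 16.8
eef_pos: [0.5541, 0.1282, 0.1991]
ee_rot: [3.108, 0.454, -0.003]
force: [-0.6, 0.3, -0.9]
grip_width: 0.0114
```

No contact now; about 1 mm above the floor. Release with a small opening, settle, then lift.

Emit:
move_arm(deltas=[[0,0,0,0,0,0,20],[0,0,0,0,0,0,20],[0,0,-15,0,0,0,20],[0,0,-30,0,0,0,20],[0,0,-30,0,0,0,20]])

```text
time_s: 17.42
eef_pos: [0.5533, 0.128, 0.2757]
ee_rot: [3.108, 0.454, -0.01]
force: [0.5, -0.2, -0.1]
grip_width: 0.0175
```

Run:
```python
from tw import *
plan(dry(.567,-.035,.0295),down(DX))
P=camera_params('wrist');im,D=read_camera('wrist');cv2.imwrite('pics/w12.png',im)
m=models.silhouettes('tweezers_mid','wrist')
for x in m[:1]:
    X,_,_=cloud('wrist',D,P,x['mask']);print(x['confidence'],len(X));v=X@DY;u=X@DX;print(np.percentile(v,[1,99]),np.percentile(u,[1,50,99]),np.percentile(X[:,2],[5,50,95]))
```

```text
t 17.425 tcp [0.5533 0.128  0.2757] tip [0.5522 0.1277 0.1027] F [ 0.5 -0.2 -0.1] g 0.0175 q [-0.235  0.566 -0.114  1.872  0.093  0.715 -0.111]
 shift mm [ 0.7 -0.4 73.2] norm 73.2 turn [-0.     0.007  0.001]
 ik [-0.25  0.67 -0.1   1.93  0.12  0.55 -0.13] err 0.0
0.58 643
[-0.10144358  0.03491783] [0.56003415 0.56804641 0.57377043] [0.0269831  0.03234198 0.03349973]
```

View pics/w12.png

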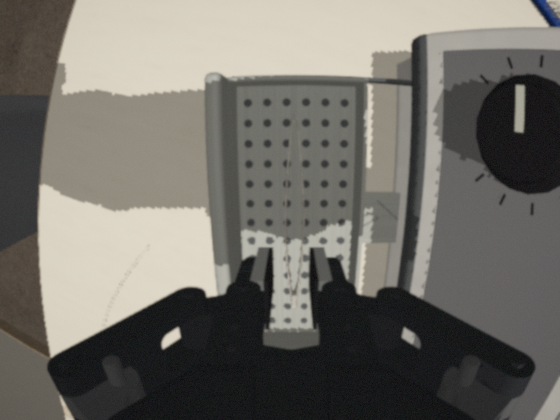

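Run:
```python
from tw import *
plan(dry(.45,-.20,.15),RP)
q=monitor.sense()['q']
for tip in [(.45,-.2,.15),(.47,-.115,.033),(.505,-.115,.033),(.56,-.115,.033),(.6,-.115,.033),(.636,-.115,.033)]:
    q,e=ik(dry(*tip)-.173*RP[:,2],RP,q);print(tip,q.round(2),round(e,4))
print(dry(.45,-.2,.15)-.173*RP[:,2])
```

```text
t 17.525 tcp [0.5543 0.1283 0.278 ] tip [0.5542 0.1283 0.105 ] F [0.8 0.2 0.4] g 0.0171 q [-0.235  0.563 -0.114  1.87   0.093  0.715 -0.111]
 shift mm [-192.9  294.3   41.7] norm 354.3 turn [1.022 0.275 0.474]
 ik [ 1.14  0.89 -0.81  1.97 -0.56  0.85  0.68] err 0.0
(0.45, -0.2, 0.15) [ 1.14  0.89 -0.81  1.97 -0.56  0.85  0.68] 0.0
(0.47, -0.115, 0.033) [ 1.04  1.12 -0.85  2.13 -0.62  0.47  0.84] 0.0
(0.505, -0.115, 0.033) [ 0.99  1.12 -0.85  2.07 -0.64  0.48  0.81] 0.0
(0.56, -0.115, 0.033) [ 0.9   1.13 -0.83  1.97 -0.65  0.51  0.75] 0.0
(0.6, -0.115, 0.033) [ 0.84  1.13 -0.82  1.89 -0.65  0.54  0.72] 0.0
(0.636, -0.115, 0.033) [ 0.78  1.14 -0.8   1.81 -0.65  0.57  0.68] 0.0
[ 0.45366372 -0.20884854  0.23650048]
```

Emit:
move_arm(deltas=[[0,20,-40,0,0,0,0],[-30,50,0,0,0,0,0],[-30,50,0,0,0,0,0],[-30,50,0,0.1,0.03,0.05,0],[-30,45,0,0.15,0.04,0.07,0]])

```text
time_s: 18.15
eef_pos: [0.4994, -0.1063, 0.3161]
ee_rot: [-2.88, -0.27, -0.044]
force: [0.4, 0.2, -0.3]
grip_width: -0.0
```

Emit:
move_arm(deltas=[[0,0,0,0.15,0.04,0.07,0],[0,0,0,0.15,0.04,0.07,0],[0,0,0,0.15,0.04,0.07,0],[0,0,0,0.15,0.04,0.07,0]])

```text
time_s: 18.65
eef_pos: [0.4964, -0.1117, 0.3176]
ee_rot: [-2.255, 0.155, -0.126]
force: [-0.5, 0.4, -1.4]
grip_width: -0.0001
```

Run:
```python
from tw import *
plan(dry(.45,-.20,.15),RP)
plan(dry(.465,-.115,.06),RP)
```

```text
t 18.65 tcp [ 0.4964 -0.1117  0.3176] tip [0.5212 0.0197 0.2079] F [-0.5  0.4 -1.4] g -0.0001 q [ 0.768  0.609 -0.54   1.974 -0.768  0.906  0.728]
 shift mm [-30.2 126.9 -28.6] norm 133.5 turn [0.162 0.043 0.076]
 ik [ 0.97  0.8  -0.52  1.98 -0.78  0.97  0.92] err 0.0
t 18.65 tcp [ 0.4964 -0.1117  0.3176] tip [0.5212 0.0197 0.2079] F [-0.5  0.4 -1.4] g -0.0001 q [ 0.768  0.609 -0.54   1.974 -0.768  0.906  0.728]
 shift mm [-56.7 142.9  92.2] norm 179.3 turn [0.162 0.043 0.076]
 ik [ 0.91  0.97 -0.62  2.14 -0.94  0.65  1.13] err 0.0
```

Emit:
move_arm(deltas=[[-40,20,0,0.08,0.02,0.04,0],[-17,40,10,0.08,0.02,0.04,0],[0,40,40,0,0,0,0],[0,30,40,0,0,0,0],[0,0,0,0,0,0,0]])

```text
time_s: 19.27
eef_pos: [0.442, -0.098, 0.1574]
ee_rot: [-2.077, 0.259, -0.141]
force: [-0.4, 1.0, 0.6]
grip_width: 0.0002
```

Run:
```python
from tw import *
plan(dry(.475,-.115,.033),RP)
im,D=read_camera('wrist');cv2.imwrite('pics/w13.png',im)
```

```text
t 19.275 tcp [ 0.442  -0.098   0.1574] tip [0.4778 0.0479 0.0715] F [-0.4  1.   0.6] g 0.0002 q [ 0.898  0.961 -0.659  2.186 -1.017  0.6    1.156]
 shift mm [16.7 42.1  2.4] norm 45.4 turn [-0.004 -0.006 -0.011]
 ik [ 0.89  1.03 -0.61  2.12 -0.95  0.62  1.17] err 0.0
```

View pics/w13.png

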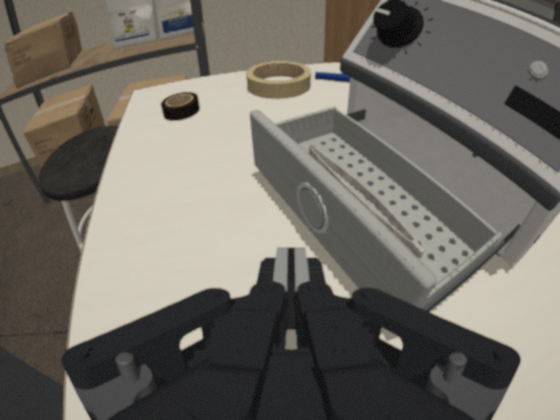

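Emit:
move_arm(deltas=[[8,21,1,0,0,-0.005,0],[8,21,1,0,0,-0.005,0],[0,0,0,0,0,0,0]])

```text
time_s: 19.7
eef_pos: [0.4548, -0.1235, 0.1256]
ee_rot: [-2.083, 0.243, -0.157]
force: [-0.5, 0.8, 1.1]
grip_width: -0.0001
```

Run:
```python
from tw import *
plan(dry(.505,-.115,.033),RP)
```

```text
t 19.7 tcp [ 0.4548 -0.1235  0.1256] tip [0.4913 0.022  0.0393] F [-0.5  0.8  1.1] g -0.0001 q [ 0.901  1.019 -0.612  2.121 -0.958  0.623  1.17 ]
 shift mm [23.7 -3.4 18.7] norm 30.4 turn [-0.001 -0.011  0.007]
 ik [ 0.85  1.03 -0.61  2.07 -0.96  0.63  1.13] err 0.0
```

Emit:
move_arm(deltas=[[8,0,8,0,-0.005,0,0],[8,0,7,0,-0.005,0,0],[6,-2,3,0,0,0,0],[6,-1,3,0,0,0,0],[6,-1,3,0,0,0,0]])

```text
time_s: 20.32
eef_pos: [0.4956, -0.107, 0.1198]
ee_rot: [-2.082, 0.233, -0.146]
force: [-2.4, -1.3, 2.0]
grip_width: -0.0001
```

Run:
```python
from tw import *
plan(dry(.56,-.115,.033),RP)
```

```text
t 20.325 tcp [ 0.4956 -0.107   0.1198] tip [0.5301 0.039  0.0337] F [-2.4 -1.3  2. ] g -0.0001 q [ 0.827  1.036 -0.608  2.047 -0.958  0.636  1.116]
 shift mm [35.7 -9.2 17.3] norm 40.7 turn [-0.002  0.001  0.01 ]
 ik [ 0.76  1.04 -0.6   1.97 -0.96  0.66  1.05] err 0.0
```

Emit:
move_arm(deltas=[[7,-1.8,3.5,0,0,0,0],[7,-1.8,3.5,0,0,0,0],[7,-1.8,3.5,0,0,0,0],[7,-1.8,3.5,0,0,0,0],[7,-1.8,3.5,0,0,0,0]])

```text
time_s: 20.95
eef_pos: [0.536, -0.0949, 0.1193]
ee_rot: [-2.082, 0.233, -0.145]
force: [-3.2, -2.1, 2.7]
grip_width: -0.0
```

Run:
```python
from tw import *
plan(dry(.60,-.115,.033),RP)
im,D=read_camera('wrist');cv2.imwrite('pics/w14.png',im)
```

```text
t 20.95 tcp [ 0.536  -0.0949  0.1193] tip [0.5703 0.0512 0.0332] F [-3.2 -2.1  2.7] g -0.0 q [ 0.764  1.044 -0.598  1.968 -0.956  0.659  1.055]
 shift mm [33.9 -9.2 16. ] norm 38.6 turn [-0.003  0.003  0.01 ]
 ik [ 0.71  1.05 -0.58  1.89 -0.95  0.68  0.99] err 0.0
```

View pics/w14.png

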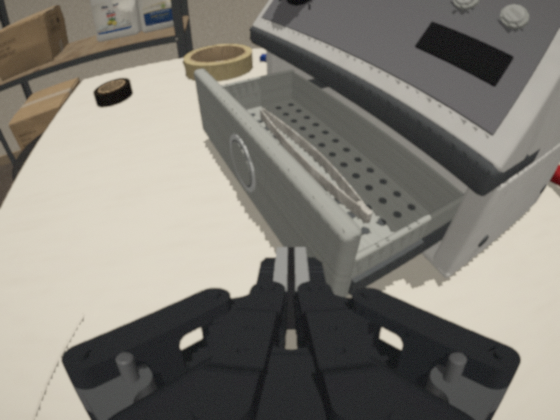

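Emit:
move_arm(deltas=[[7,-1.9,3.3,0,0,0,0],[7,-1.9,3.3,0,0,0,0],[7,-1.9,3.3,0,0,0,0],[7,-1.9,3.3,0,0,0,0],[7,-1.9,3.3,0,0,0.01,0]])

```text
time_s: 21.62
eef_pos: [0.5764, -0.0829, 0.1192]
ee_rot: [-2.08, 0.242, -0.136]
force: [-5.9, -1.8, 2.2]
grip_width: 0.0002
```

Emit:
move_arm(deltas=[[7,-1.9,3.4,0,0,0,0],[7,-1.9,3.4,0,0,0,0]])

```text
time_s: 21.88
eef_pos: [0.5925, -0.0781, 0.1192]
ee_rot: [-2.079, 0.242, -0.135]
force: [-5.4, -2.2, 2.7]
grip_width: -0.0001
```

Run:
```python
from tw import *
plan(dry(.635,-.115,.033),RP)
```

```text
t 21.875 tcp [ 0.5925 -0.0781  0.1192] tip [0.6264 0.0682 0.0332] F [-5.4 -2.2  2.7] g -0.0001 q [ 0.675  1.057 -0.573  1.848 -0.947  0.7    0.956]
 shift mm [12.9 -3.6  5.6] norm 14.6 turn [-0.004  0.005 -0.001]
 ik [ 0.66  1.06 -0.57  1.82 -0.95  0.7   0.94] err 0.0
```

Emit:
move_arm(deltas=[[6,-1.7,3,0,0,0,0],[6,-1.7,3,0,0,0,0]])

```text
time_s: 22.12
eef_pos: [0.6066, -0.0738, 0.1192]
ee_rot: [-2.079, 0.242, -0.135]
force: [-5.5, -3.3, 2.5]
grip_width: 0.0002
```

Emit:
move_arm(deltas=[[4.3,-1.2,2.2,0,0,0,0]])

```text
time_s: 22.25
eef_pos: [0.6112, -0.0732, 0.1186]
ee_rot: [-2.081, 0.243, -0.134]
force: [-13.3, -12.8, 2.0]
grip_width: -0.0
```

Emit:
move_arm(deltas=[[4.3,-1.2,2.2,0,0,0,0]])

```text
time_s: 22.38
eef_pos: [0.6139, -0.0731, 0.1179]
ee_rot: [-2.081, 0.243, -0.129]
force: [-33.6, -25.3, 19.8]
grip_width: -0.0004
```

Emit:
move_arm(deltas=[[-5,1.5,-2.5,0,0,0,0],[-8,2,-4,0,0,0,0],[-12,3,-25,0,0,0,0],[-10,0,-50,0,0,0,0],[0,0,-50,0,0,0,0]])

```text
time_s: 23.0
eef_pos: [0.5516, -0.1815, 0.1796]
ee_rot: [-2.08, 0.243, -0.126]
force: [1.9, -0.5, 0.5]
grip_width: -0.0003
```

Emit:
move_arm(deltas=[[0,-30,-30,0,0,0,0],[0,-30,-30,0,0,0,0],[0,0,0,0,0,0,0]])

```text
time_s: 23.38
eef_pos: [0.5442, -0.2128, 0.2669]
ee_rot: [-2.086, 0.254, -0.136]
force: [-0.7, -0.2, -0.2]
grip_width: -0.0003
```

Run:
```python
from tw import *
goal(dry(.634,-.118,.035),RP)
for i in range(2):
  im,D=read_camera('scene');P=camera_params('scene')
  for x in models.silhouettes('drawer','scene')[:1]:
    X,_,_=cloud('scene',D,P,x['mask']);k=(X[:,2]>.03)&(X[:,2]<.07);u=(X@DX)[k];print(x['confidence'],np.percentile(u,[2,10,50]).round(4),(X@DY)[k].min())
  for n in ['insul_tape','nylon_brush']:
    for x in models.silhouettes(n,'scene')[:1]:
      Y,_,_=cloud('scene',D,P,x['mask']);print(n,np.median(Y,0).round(3))
cv2.imwrite('pics/s15.png',im)
im,D=read_camera('wrist');cv2.imwrite('pics/w15.png',im)
```

```text
t 23.375 tcp [ 0.5442 -0.2128  0.2669] tip [ 0.579  -0.0674  0.1798] F [-0.7 -0.2 -0.2] g -0.0003 q [ 0.838  0.807 -0.466  1.772 -0.789  1.077  0.765]
 shift mm [ 29.6  51.9 199.2] norm 208.0 turn [ 0.004 -0.001 -0.008]
0.73 [0.6368 0.6376 0.6391] -0.13492956797309727
insul_tape [0.398 0.379 0.018]
nylon_brush [0.678 0.401 0.011]
0.82 [0.637  0.6377 0.6391] -0.1371440765427577
insul_tape [0.401 0.378 0.018]
nylon_brush [0.682 0.399 0.011]
```

View pics/s15.png

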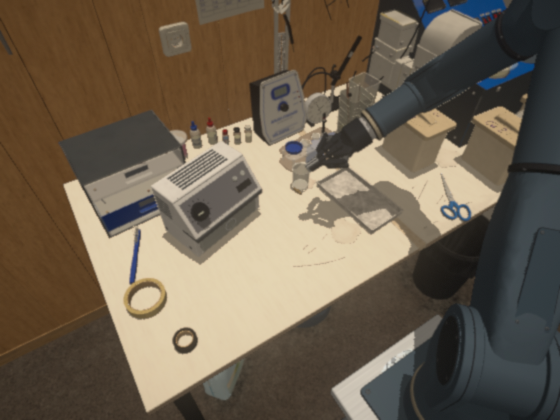

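View pics/w15.png

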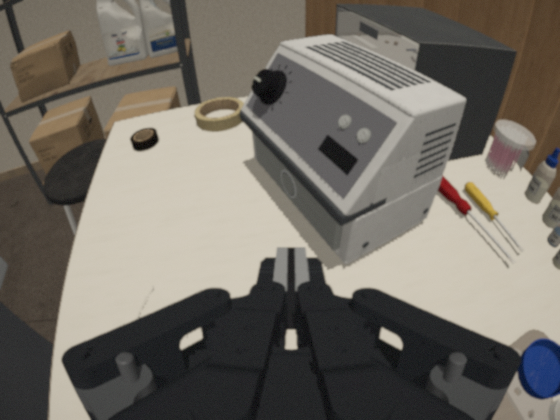

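Emit:
move_arm(deltas=[[0,0,0,0,0,0,0],[0,0,0,0,0,0,0],[0,0,0,0,0,0,0],[0,0,0,0,0,0,0],[0,0,0,0,0,0,0]])

```text
time_s: 24.45
eef_pos: [0.5446, -0.2095, 0.2621]
ee_rot: [-2.081, 0.253, -0.126]
force: [-1.0, 0.1, 0.2]
grip_width: -0.0003
```

Run:
```python
from tw import *
im,D=read_camera('scene');P=camera_params('scene')
for x in models.silhouettes('drawer','scene')[:1]:
    X,_,_=cloud('scene',D,P,x['mask']);k=(X[:,2]>.03)&(X[:,2]<.07);u=(X@DX)[k];print(x['confidence'],np.percentile(u,[2,10,50]).round(4))
print(monitor.sense()['force'],r.close_job())
```

```text
0.67 [0.6368 0.6376 0.639 ]
the job is handed in; nothing more can be done
[-0.92098189  0.5344049   1.17123886] None
```

The tweezers are in the drying drawer, the drawer is shut on its catch, and I handed the job in at about 24.5 s of the 61 s allowed.

- **Release:** I pushed the drawer front to its inner stop with the closed fingers, which leaned in from the right because the nose is in the way above. I pushed near the right edge of the face instead of on the disc. The drawer then came out about 120 mm (face from 0.637 to about 0.518 m along the dryer's axis).
- **Tweezers:** I gripped them at the middle (11.5 mm opening) and laid them on the drawer floor along its width. The wrist camera put their top at about 33 mm above the table, as expected for lying flat, and their middle about 2 mm from the drawer's middle. On the first try at lowering them the fingers bore on something at about 24 N, probably the drawer's front wall. I backed off, moved about 6 mm further in and set them down without contact.
- **Closing:** I pushed the drawer back to its stop (about 45 N at the wrist) and let go.

Last checks:
- **Drawer:** about 1 s later its face was back within about 1 mm of where it first stood locked, and it stayed there.
- **Tape and brush:** both measured within a few millimetres of where they started.
- **Arm:** clear of everything, about 1 N on the wrist.
- **Not seen:** the tweezers inside the shut drawer. They were last in view part way through closing, when they still lay flat and in place. No verdict was reported when I handed in.

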